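Get the handscrew clamp out from behind the tins

ROBOT

A 6-joint arm with a two-finger parallel gripper is mounted at the origin on the work surface. World frame = base frame: x ahead of the robot, y to its left, z up, the work surface at z = 0. Lengths are in m, angles in rad, forces in N, time in s.
With the tool pointing down it reaches from about 0.4 to 0.825 m from the base axis. Payload 7 kg.
Tool frame: the origin (TCP) lies at the very end of the fingers, on their centre line; the grasp point (between the pads) lies arm.grip_point_offset behind it (arm.grip_point_offset is the distance from the TCP to the grasp point, in m); z points along the fingers, y is the line along which they close (so a half turn about z gives the same grasp; the last joint's range is limited). The gripper opens to 88 mm and grips with 3 to 60 N. Pads are 19 mm wide; open, the fingers measure 130 mm over their backs; the gripper's body (78 mm by 193 mm) begins 47 mm behind the grasp point.
Start: joints at [-1.027, 0.359, 0.012, 0, -1.224, -0.288], TCP at [0.171, -0.653, 0.203] pointing down, gripper open.
Joint ranges: [-3.07, 3.07], [-1.43, 2.12], [-1.02, 1.25], [-3.03, 1.67], [-3.05, -0], [-3.03, 3.03]. Speed limits (rad/s): [2.39, 2.39, 3.01, 3.14, 3.14, 3.14].

INTERFACE

Orientations are given as [roll, pitch, yaw] about the fixed x, y, z axes, in that order (R = Rz(yaw) Ry(pitch) Rx(roll)).
In Python, from station import arm gives the robot as it stands.
- The arm moves only by the shell command python3 -m crank 'ROWS' [OPENING] [FORCE]. ROWS is JSON, a list of rows, each an object of numbers: "dx", "dy", "dz": the shift along the tool's x, y, z in cm; "wx", "wy", "wz": the turn, a rotation vector about the tool's x, y, z in degrees. A call has exactly 10 rows; each row is the pose to reach, as a shift and turn from the pose commanded when the call began, along the tool's axes at that moment; what a row does not reach only later rows make up. A row lasts 1/8 s, in which the tool goes at most 62.5 mm and 10.7 degrees, less where a joint would pass 70% of its speed; a pose out of reach is approached as far as the arm can. A call with a gripper value outside its range is refused whole. OPENING is the finger opening in cm, from 0 to 8.76, set as the call begins (- or left out, the last holds). The fingers move at their own pace and stop on an object; FORCE is the grip in N (left out, the last holds). Time passes only in rows, so rows that repeat a pose let the fingers close, or fill a call up. It gives the time, the measured TCP pose, the force, the opening and the grip force at its end, in the units of the state.
- arm.get_state(): the state, without advancing time (a new reading comes with each control period).
- arm.grab_frame(name): name is "scene" or "top" or "wrist"; returns the picture (384x512x3 uint8, red, green, blue); there is no depth.
- arm.calibration(name): a dict with "fx", "fy", "cx", "cy" (pixels), "world_from_camera" (4x4, takes a point from camera to world coordinates). Camera axes: x right, y down, z forward; pixel columns grow to the right and rows downward; lengths in m; the calibration is good to about 2 mm. A picture is of the moment at which its call begins: read the wrist's pose just before it. calibration takes no time and is no camera call; for the wrist camera it gives the pose at the moment of the call.
- arm.job_done(): hands the job in; it is judged then, once.
Trained networks look in the newest picture that a camera, given by its name, has taken for a name from the list of things; names that differ only in an ending like _2 or _b are one class to them, and where a whole thing is asked for, a point or a joint stands for the part that bears it (a point fixed in the world has none). Each returns a list of dicts, best first, with "confidence" (0 to 1); they miss things now and then, are a little off and sometimes report something else, mostly with a low value. They report only what shows in the picture. A call takes as long as a camera call.
- arm.find_in(camera, query): "centre" ([x, y, z] in m, in world coordinates, good to about 4 mm: the middle of the surface that is visible of it).
- arm.masks_of(camera, query): "pixels" (384x512 bool, what is visible of it).
- arm.mark_of(camera, query): "centre" ([x, y, z] in m, in world coordinates, good to about 4 mm: a listed point, or the origin of a listed thing).
The state is a dict: "t": time; "q": joint angles; "qd": joint speeds; "joint_efforts": joint torques, N m; "eef_pos": TCP position; "ee_rot": TCP orientation; "force": force on the tool from outside, world axes, zero at the start; "moment": the same for the moment, N m; "width": finger opening in m; "gripper_force": force on a finger pad.
Only numpy, scipy, OpenCV 4.12 (cv2) and the standard library are available. Lean on these libraries where they do the work, as an engineer would, in place of code of your own. Each camera call takes 0.05 s, during which the arm holds its last target. There are 200 camera calls.

TASK

Clear the paint tin, the oblong oil can and the screw jar out of the storage bay and stand all three on the side board. Then fetch the wooden handscrew clamp from behind them and lay it flat in the middle of the empty tray, and only after that put the three back in the bay, each centred upright on its own cork mat (the one it came from) with the oil can square to its mat. Do not tip any of the three over on the way.

Things in the scene. Friction and masses are not known exactly. Their poses are not given: they have to be found in the camera images.
- paint_tin: round steel paint tin with a paper band, the widest of the three: 62 mm diameter, 95 mm high, about 0.3 kg; origin at the centre of its underside, z up. Starts standing on mat_big
- oil_can: oblong steel can, 40 mm (its x) by 60 mm (its y), flat shoulder 98 mm high with a small black cap (18 mm diameter, 10 mm high, at y = +14 mm), about 0.25 kg; origin at the centre of its underside, z up. Grip it across the 40 mm. Starts standing on mat_oblong
- screw_jar: round glass jar of screws with a steel lid as wide as the jar, the narrowest of the three: 44 mm diameter, straight-sided, 85 mm high, about 0.18 kg; origin at the centre of its underside, z up. Starts standing on mat_small
- clamp: wooden handscrew clamp lying flat behind the three: two jaws along its x (-60 to +80 mm), 26 mm high, 56 mm over both (y -28 to +28) up to x = +40, 36 mm at the tips. Round handles (18 mm thick, axis 13 mm high) reach y = +66 at x = +36 and y = -66 at x = -36. Origin: underside, midway between the handles, near its centre of mass; grip there across both jaws (y), between the handles. 0.3 kg
- bay: fixed wooden storage bay with a grey floor, open at front (-x) and top: floor 12 mm thick, x -120 to +140 mm, y -160 to +160 mm from its origin (at table height); side and back boards 12 mm thick, 35 mm high. The mats lie in a row along its y at about x = -66, y = -100, 0, +100 mm, in any order; the clamp on its floor at x = +50. A tape roll and a wood offcut (20 mm high) lie in its back corners
- mat_big: fixed round cork mat, 78 mm diameter, 3 mm thick, on the bay floor: the place of the paint tin; origin at the centre of its underside (12 mm above the table)
- mat_oblong: fixed oblong cork mat, 54 mm (its x) by 74 mm (its y), 3 mm thick, on the bay floor: the place of the oil can, whose sides go parallel to it; origin at the centre of its underside (12 mm above the table)
- mat_small: fixed round cork mat, 56 mm diameter, 3 mm thick, on the bay floor: the place of the screw jar; origin at the centre of its underside (12 mm above the table)
- side_board: fixed bare white laminated board on the table to one side of the bay (left or right), 320 mm (its x) by 150 mm (its y), 12 mm thick, long way roughly away from the robot; origin at the centre of its underside, at table height
- tray: fixed empty square wooden tray on the other side of the bay, 212 mm outside, 200 mm inside, floor 6 mm thick, walls 22 mm high; origin at the centre of its underside, at table height

How it is judged:
By the outcome, as a careful person would: the job done as asked, in the order asked, and still so for the second after the job is handed in, with the robot touching nothing.
It also fails if it takes over 136 s, if anything falls off the work surface, if the arm or the gripper's body presses on something with over 40 N, if the wrist force passes 120 N, or if a joint passes its speed limit or range.

## Working session

There is one attempt and no reset: what is moved stays moved. The work goes in short steps, Python scripts to look and compute and a shell command to move; the robot and the scene stay as the last step left them, time stands still between calls to the robot, and variables do not carry over. Pictures are saved under pics/ and viewed, at most 14 in all, crops included, and the job is handed in when it is done.

```bash
ls; mkdir -p pics
python3 - <<'E'
from station import arm
import cv2,numpy as np
print(arm.grip_point_offset, arm.get_state())
for c in ("scene","top"):
    im=arm.grab_frame(c); cv2.imwrite(f"pics/{c}0.png",im[:,:,::-1])
    print(c,np.round(arm.calibration(c)["world_from_camera"],3).tolist(),arm.calibration(c)["fx"])
    for n in ["paint_tin","oil_can","screw_jar","clamp","bay","mat_big","mat_oblong","mat_small","side_board","tray"]:
        print(n,[(np.round(d["centre"],3).tolist(),round(d["confidence"],2)) for d in arm.mark_of(c,n)[:2]],[(np.round(d["centre"],3).tolist(),round(d["confidence"],2)) for d in arm.find_in(c,n)[:2]])
print(arm.get_state()["t"])
E
```

```text
pics
0.0188 {'t': 0.0, 'q': array([-1.02689763e+00,  3.59397335e-01,  1.10537682e-02, -3.91747577e-04,
       -1.22410081e+00, -2.88083846e-01]), 'qd': array([ 6.26765868e-04,  5.78164287e-04, -2.61290998e-05,  6.60760409e-04,
        5.55999346e-04,  8.03638329e-04]), 'joint_efforts': array([ 2.91819691e-03, -5.82720423e+01,  2.93063146e+01,  6.99763834e+00,
        6.72334674e-03, -1.74332413e-04]), 'eef_pos': array([ 0.17063356, -0.65251885,  0.20230626]), 'ee_rot': array([ 3.13990788e+00, -1.15198436e-04, -2.88591113e+00]), 'force': array([-0.71881596, -0.30700971,  0.30730424]), 'moment': array([ 0.01895028, -0.02995401,  0.03002533]), 'gripper_force': 0.0, 'width': 0.08760089308493597}
scene [[0.753, 0.401, -0.522, 1.083], [0.658, -0.482, 0.578, -0.546], [-0.02, -0.779, -0.627, 0.648], [0.0, 0.0, 0.0, 1.0]] 398.61496051578104
paint_tin [([0.51, -0.033, 0.015], 0.57)] [([0.529, -0.05, 0.081], 0.56), ([0.537, -0.053, 0.017], 0.54)]
oil_can [([0.52, -0.132, 0.014], 0.7)] [([0.541, -0.141, 0.083], 0.67), ([0.64, -0.078, 0.013], 0.63)]
screw_jar [([0.512, 0.067, 0.02], 0.75)] [([0.5
[... 868 characters left out ...]
0.108], 0.72)]
oil_can [([0.523, -0.131, 0.018], 0.71)] [([0.517, -0.127, 0.116], 0.93)]
screw_jar [([0.507, 0.062, 0.01], 0.81)] [([0.505, 0.06, 0.098], 0.95)]
clamp [([0.583, -0.03, -0.001], 0.7), ([0.635, -0.035, 0.009], 0.6)] [([0.63, -0.034, 0.036], 0.72)]
bay [([0.582, -0.032, -0.001], 0.7)] [([0.601, -0.019, 0.01], 0.82)]
mat_big [([0.512, -0.028, 0.009], 0.49)] [([0.496, -0.01, 0.012], 0.5)]
mat_oblong [([0.52, -0.132, 0.01], 0.43)] [([0.5, -0.112, 0.013], 0.73)]
mat_small [([0.513, 0.07, 0.01], 0.52)] []
side_board [([0.532, 0.346, 0.003], 0.9)] [([0.498, -0.11, 0.016], 0.15)]
tray [([0.529, -0.343, -0.007], 0.62), ([0.522, -0.134, 0.017], 0.37)] [([0.527, -0.344, 0.002], 0.77)]
2.1
```

View pics/scene0.png

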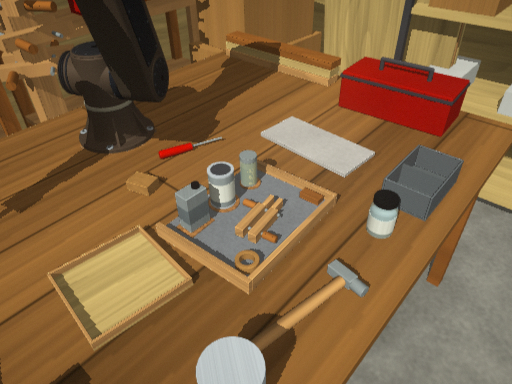

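View pics/top0.png

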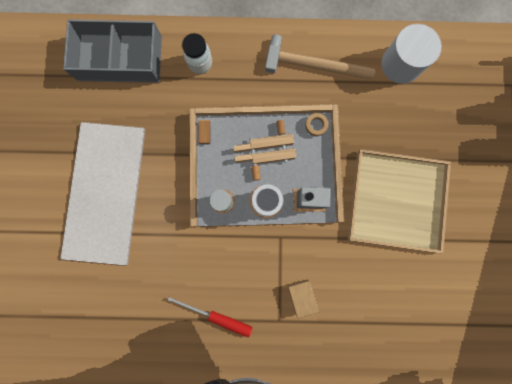

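The pictures match the network output. In the top view, right is −y: jar at (221,200), tin at (268,199), can at (316,197) with its cap on the left, clamp at (265,150). The board is on the left around (104,193) and the tray on the right around (400,202). Next I'll write a delta helper and plan the move to look from above.

```bash
cat > h.py <<'E'
from station import arm
import numpy as np, cv2
from scipy.spatial.transform import Rotation as R
def delta(x,y,z,yaw,p0=None):
    """cm / deg in tool axes from current (or given (pos,rpy)) pose to tool-down pose"""
    s=arm.get_state()
    p,r=p0 or (s["eef_pos"],s["ee_rot"])
    A=R.from_euler("xyz",r); B=R.from_euler("xyz",[np.pi,0,yaw])
    d=A.inv().apply(np.array([x,y,z])-p)*100; w=(A.inv()*B).as_rotvec(degrees=True)
    print("t",round(s["t"],2),"d",np.round(d,2),"w",np.round(w,1))
def ray_plane(cam,uv,z,cal=None):
    c=cal or arm.calibration(cam); T=np.array(c["world_from_camera"])
    uv=np.atleast_2d(uv).astype(float)
    d=np.c_[(uv[:,0]-c["cx"])/c["fx"],(uv[:,1]-c["cy"])/c["fy"],np.ones(len(uv))]@T[:3,:3].T
    return T[:3,3]+d*((z-T[2,3])/d[:,2])[:,None]
def mask_rect(cam,q,z,cal=None,n=0):
    m=arm.masks_of(cam,q)
    out=[]
    for k in m[:2]:
        u=np.argwhere(k["pixels"])[:,::-1]
        P=ray_plane(cam,u,z,cal)[:,:2]
        out.append((round(k["confidence"],2),len(u),np.round(P.mean(0),4).tolist(),[np.round(v,4) for v in cv2.minAreaRect((P*1000).astype(np.float32))]))
    return out
E
python3 - <<'E'
from h import *
delta(.46,-.034,.36,-np.pi/2+.05)
s=arm.get_state();T=np.array(arm.calibration("wrist")["world_from_camera"])
A=R.from_euler("xyz",s["ee_rot"]).as_matrix()
print(np.round(A.T@(T[:3,3]-s["eef_pos"]),3),np.round(A.T@T[:3,:3],3),arm.calibration("wrist")["fx"])
E
```

```text
t 2.1 d [-43.64  52.57 -15.67] w [ -0.   -0.  -78.2]
[ 0.07   0.    -0.181] [[-0.001 -0.965 -0.263]
 [ 1.    -0.001  0.001]
 [-0.001 -0.263  0.965]] 270.83538948496357
```

```bash
python3 -m crank '[{"dx":-3,"dy":2,"dz":-2,"wz":-4},{"dx":-7,"dy":6,"dz":-4,"wz":-12},{"dx":-12,"dy":11,"dz":-6,"wz":-20},{"dx":-16,"dy":15,"dz":-8,"wz":-28},{"dx":-20,"dy":19,"dz":-9,"wz":-36},{"dx":-24,"dy":23,"dz":-9.7,"wz":-44},{"dx":-28,"dy":27,"dz":-9.7,"wz":-52},{"dx":-32,"dy":31,"dz":-9.7,"wz":-60},{"dx":-36,"dy":34,"dz":-9.7,"wz":-68},{"dx":-39,"dy":36,"dz":-9.7,"wz":-78}]' 8.7; python3 -c "
from h import *
delta(.55,-.06,.30,-np.pi/2+.05)"
```

```text
t 2.1 d [-51.69  47.78  -9.67] w [ -0.   -0.  -78.2]$[0]: bad value
```

```bash
python3 -m crank '[{"dx":-3,"dy":2,"dz":-2,"wx":0,"wy":0,"wz":-4},{"dx":-7,"dy":6,"dz":-4,"wx":0,"wy":0,"wz":-12},{"dx":-12,"dy":11,"dz":-6,"wx":0,"wy":0,"wz":-20},{"dx":-16,"dy":15,"dz":-8,"wx":0,"wy":0,"wz":-28},{"dx":-20,"dy":19,"dz":-9,"wx":0,"wy":0,"wz":-36},{"dx":-24,"dy":23,"dz":-9.7,"wx":0,"wy":0,"wz":-44},{"dx":-28,"dy":27,"dz":-9.7,"wx":0,"wy":0,"wz":-52},{"dx":-32,"dy":31,"dz":-9.7,"wx":0,"wy":0,"wz":-60},{"dx":-36,"dy":34,"dz":-9.7,"wx":0,"wy":0,"wz":-68},{"dx":-39,"dy":36,"dz":-9.7,"wx":0,"wy":0,"wz":-78}]' 8.7; python3 -c "
from h import *
delta(.55,-.06,.30,-np.pi/2+.05)"
```

```text
t: 3.35
eef_pos: [0.458, -0.2042, 0.3007]
ee_rot: [-3.14, -0.0, -1.518]
force: [0.4, 0.0, 0.6]
width: 0.0869
gripper_force: 0.0
t 3.35 d [-13.91  -9.96   0.08] w [-0.1 -0.   0.2]
```

```bash
python3 -m crank '[{"dx":-3,"dy":-2,"dz":0,"wx":0,"wy":0,"wz":0},{"dx":-7,"dy":-5,"dz":0,"wx":0,"wy":0,"wz":0},{"dx":-11,"dy":-8,"dz":0,"wx":0,"wy":0,"wz":0},{"dx":-13.9,"dy":-10,"dz":0,"wx":0,"wy":0,"wz":0},{"dx":-13.9,"dy":-10,"dz":0,"wx":0,"wy":0,"wz":0},{"dx":-13.9,"dy":-10,"dz":0,"wx":0,"wy":0,"wz":0},{"dx":-13.9,"dy":-10,"dz":0,"wx":0,"wy":0,"wz":0},{"dx":-13.9,"dy":-10,"dz":0,"wx":0,"wy":0,"wz":0},{"dx":-13.9,"dy":-10,"dz":0,"wx":0,"wy":0,"wz":0},{"dx":-13.9,"dy":-10,"dz":0,"wx":0,"wy":0,"wz":0}]'
python3 - <<'E'
from h import *
im=arm.grab_frame("wrist"); cv2.imwrite("pics/w1.png",im[:,:,::-1])
for n in ["paint_tin","oil_can","screw_jar","clamp","bay","mat_big","mat_oblong","mat_small"]:
    print(n,[(np.round(d["centre"],3).tolist(),round(d["confidence"],2)) for d in arm.mark_of("wrist",n)[:2]])
for n,z in [("paint_tin",.11),("oil_can",.113),("screw_jar",.1),("clamp",.038)]: print(n,mask_rect("wrist",n,z))
E
```

```text
t: 4.6
eef_pos: [0.5504, -0.0628, 0.3004]
ee_rot: [-3.141, 0.0, -1.525]
force: [0.4, -0.1, 0.2]
width: 0.0865
gripper_force: 0.0
paint_tin [([0.511, -0.03, 0.013], 0.92)]
oil_can [([0.522, -0.13, 0.015], 0.97)]
screw_jar [([0.511, 0.062, 0.016], 0.85)]
clamp [([0.632, -0.036, 0.01], 0.69)]
bay [([0.581, -0.031, 0.004], 0.74)]
mat_big []
mat_oblong [([0.52, -0.136, 0.016], 0.74)]
mat_small [([0.519, 0.068, 0.011], 0.55), ([0.523, -0.129, 0.015], 0.52)]
paint_tin [(0.76, 1887, [0.5167, -0.0399], [array([515.1931, -39.6407]), array([61.5511, 78.1899]), np.float64(5.4133)]), (0.3, 19754, [0.6036, -0.0895], [array([594.5557, -69.8385]), array([227.1498, 240.4932]), np.float64(2.619)])]
oil_can [(0.67, 1404, [0.5235, -0.1325], [array([ 523.6064, -132.1061]), array([41.5967, 57.6224]), np.float64(0.563)])]
screw_jar [(0.76, 541, [0.5183, 0.033], [array([517.0403,  31.3231]), array([40.1178, 37.6909]), np.float64(2.6191)]), (0.54, 19362, [0.6052, -0.0885], [array([595.3838, -68.9997]), array([232.6882, 245.2984]), np.float64(2.622)])]
clamp [(0.83, 2783, [0.634, -0.037], [array([629.8226, -31.3756]), array([ 97.9198, 143.3611]), np.float64(31.3772)])]
```

View pics/w1.png

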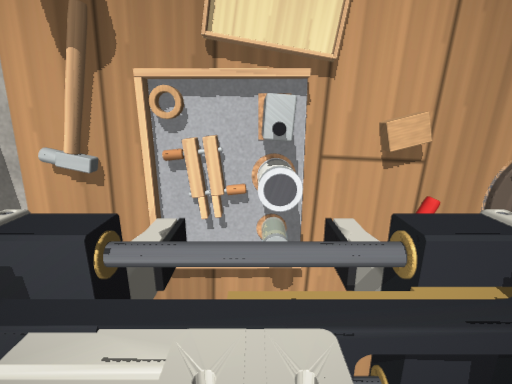

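The wrist view has the can at (280,117) with its cap facing +y, the tin at (280,187), the jar at (273,230) partly behind the gripper, and the clamp around (205,175) with its tips toward +y. All three cameras agree within about 4 mm, and the undersides sit at z≈0.015 as expected. I'll pick the jar first.

```bash
python3 -c "
from h import *
delta(.510,.064,.067,-np.pi/2+.046)"
```

```text
t 5.25 d [-12.83   3.45  23.33] w [0. 0. 0.]
```

```bash
python3 -m crank '[{"dx":-3,"dy":1,"dz":0,"wx":0,"wy":0,"wz":0},{"dx":-7,"dy":2,"dz":2,"wx":0,"wy":0,"wz":0},{"dx":-11,"dy":3,"dz":4,"wx":0,"wy":0,"wz":0},{"dx":-12.8,"dy":3.5,"dz":8,"wx":0,"wy":0,"wz":0},{"dx":-12.8,"dy":3.5,"dz":12,"wx":0,"wy":0,"wz":0},{"dx":-12.8,"dy":3.5,"dz":15,"wx":0,"wy":0,"wz":0},{"dx":-12.8,"dy":3.5,"dz":18,"wx":0,"wy":0,"wz":0},{"dx":-12.8,"dy":3.5,"dz":21,"wx":0,"wy":0,"wz":0},{"dx":-12.8,"dy":3.5,"dz":23,"wx":0,"wy":0,"wz":0},{"dx":-12.8,"dy":3.5,"dz":23.3,"wx":0,"wy":0,"wz":0}]' 
python3 -m crank '[{"dx":0,"dy":0,"dz":0,"wx":0,"wy":0,"wz":0},{"dx":0,"dy":0,"dz":0,"wx":0,"wy":0,"wz":0},{"dx":0,"dy":0,"dz":0,"wx":0,"wy":0,"wz":0},{"dx":0,"dy":0,"dz":0,"wx":0,"wy":0,"wz":0},{"dx":0,"dy":0,"dz":0,"wx":0,"wy":0,"wz":0},{"dx":0,"dy":0,"dz":0,"wx":0,"wy":0,"wz":0},{"dx":0,"dy":0,"dz":0,"wx":0,"wy":0,"wz":0},{"dx":0,"dy":0,"dz":0,"wx":0,"wy":0,"wz":0},{"dx":0,"dy":0,"dz":0,"wx":0,"wy":0,"wz":0},{"dx":0,"dy":0,"dz":0,"wx":0,"wy":0,"wz":0}]' 3.5 20; python3 -c "
from h import *
delta(.510,.064,.067,-np.pi/2+.046)"
```

```text
t: 6.5
eef_pos: [0.5087, 0.0633, 0.0661]
ee_rot: [3.139, -0.001, -1.525]
force: [0.3, -1.3, 0.3]
width: 0.0871
gripper_force: 0.0
t: 7.75
eef_pos: [0.5098, 0.0638, 0.0675]
ee_rot: [-3.141, 0.0, -1.524]
force: [1.7, 0.2, 3.4]
width: 0.043
gripper_force: 20.0
t 7.75 d [-0.02 -0.02  0.05] w [-0.  0.  0.]
```

```bash
python3 -m crank '[{"dx":0,"dy":0,"dz":-2,"wx":0,"wy":0,"wz":0},{"dx":0,"dy":0,"dz":-5,"wx":0,"wy":0,"wz":0},{"dx":-1,"dy":-0.5,"dz":-8,"wx":0,"wy":0,"wz":0},{"dx":-4,"dy":-2,"dz":-10,"wx":0,"wy":0,"wz":0},{"dx":-8,"dy":-4,"dz":-10,"wx":0,"wy":0,"wz":0},{"dx":-12.5,"dy":-6.5,"dz":-10,"wx":0,"wy":0,"wz":0},{"dx":-17,"dy":-9,"dz":-10,"wx":0,"wy":0,"wz":0},{"dx":-21.5,"dy":-11.5,"dz":-10,"wx":0,"wy":0,"wz":0},{"dx":-25,"dy":-13,"dz":-10,"wx":0,"wy":0,"wz":0},{"dx":-26.2,"dy":-13.7,"dz":-9,"wx":0,"wy":0,"wz":0}]' 
python3 -m crank '[{"dx":0,"dy":0,"dz":2,"wx":0,"wy":0,"wz":0},{"dx":0,"dy":0,"dz":4,"wx":0,"wy":0,"wz":0},{"dx":0,"dy":0,"dz":6,"wx":0,"wy":0,"wz":0},{"dx":0,"dy":0,"dz":7.5,"wx":0,"wy":0,"wz":0},{"dx":0,"dy":0,"dz":8.5,"wx":0,"wy":0,"wz":0},{"dx":0,"dy":0,"dz":8.8,"wx":0,"wy":0,"wz":0},{"dx":0,"dy":0,"dz":9,"wx":0,"wy":0,"wz":0},{"dx":0,"dy":0,"dz":9,"wx":0,"wy":0,"wz":0},{"dx":0,"dy":0,"dz":9,"wx":0,"wy":0,"wz":0},{"dx":0,"dy":0,"dz":9,"wx":0,"wy":0,"wz":0}]'
python3 -c "
from h import *
delta(.635,.332,.0645,-np.pi/2+.046)"
```

```text
t: 9.0
eef_pos: [0.6342, 0.3336, 0.1558]
ee_rot: [3.14, -0.0, -1.523]
force: [0.1, 0.2, -0.7]
width: 0.043
gripper_force: 20.0
t: 10.25
eef_pos: [0.6344, 0.3319, 0.0677]
ee_rot: [-3.141, 0.0, -1.524]
force: [-0.4, -0.2, -1.6]
width: 0.0431
gripper_force: 20.0
t 10.25 d [-0.01 -0.06  0.32] w [-0.  0.  0.]
```

```bash
python3 -m crank '[{"dx":0,"dy":0,"dz":0.1,"wx":0,"wy":0,"wz":0},{"dx":0,"dy":0,"dz":0.2,"wx":0,"wy":0,"wz":0},{"dx":0,"dy":0,"dz":0.25,"wx":0,"wy":0,"wz":0},{"dx":0,"dy":0,"dz":0.3,"wx":0,"wy":0,"wz":0},{"dx":0,"dy":0,"dz":0.3,"wx":0,"wy":0,"wz":0},{"dx":0,"dy":0,"dz":0.3,"wx":0,"wy":0,"wz":0},{"dx":0,"dy":0,"dz":0.3,"wx":0,"wy":0,"wz":0},{"dx":0,"dy":0,"dz":0.3,"wx":0,"wy":0,"wz":0},{"dx":0,"dy":0,"dz":0.3,"wx":0,"wy":0,"wz":0},{"dx":0,"dy":0,"dz":0.3,"wx":0,"wy":0,"wz":0}]'
python3 -m crank '[{"dx":0,"dy":0,"dz":0,"wx":0,"wy":0,"wz":0},{"dx":0,"dy":0,"dz":0,"wx":0,"wy":0,"wz":0},{"dx":0,"dy":0,"dz":0,"wx":0,"wy":0,"wz":0},{"dx":0,"dy":0,"dz":0,"wx":0,"wy":0,"wz":0},{"dx":0,"dy":0,"dz":0,"wx":0,"wy":0,"wz":0},{"dx":0,"dy":0,"dz":-1,"wx":0,"wy":0,"wz":0},{"dx":0,"dy":0,"dz":-4,"wx":0,"wy":0,"wz":0},{"dx":0,"dy":0,"dz":-8,"wx":0,"wy":0,"wz":0},{"dx":0,"dy":0,"dz":-11,"wx":0,"wy":0,"wz":0},{"dx":0,"dy":0,"dz":-12,"wx":0,"wy":0,"wz":0}]' 8.7
python3 -c "
from h import *
delta(.512,-.032,.067,-np.pi/2+.046)"
```

```text
t: 11.5
eef_pos: [0.6344, 0.3318, 0.0645]
ee_rot: [-3.141, 0.0, -1.524]
force: [-1.2, 1.4, 3.7]
width: 0.043
gripper_force: 20.0
t: 12.75
eef_pos: [0.6352, 0.3324, 0.1877]
ee_rot: [-3.138, 0.002, -1.524]
force: [-0.1, -0.7, -0.2]
width: 0.0868
gripper_force: 0.0
t 12.75 d [35.85 14.05 11.93] w [-0.2  0.1  0. ]
```

```bash
python3 -m crank '[{"dx":3,"dy":1,"dz":0,"wx":0,"wy":0,"wz":0},{"dx":8,"dy":3,"dz":0,"wx":0,"wy":0,"wz":0},{"dx":13,"dy":5,"dz":0,"wx":0,"wy":0,"wz":0},{"dx":18,"dy":7,"dz":0,"wx":0,"wy":0,"wz":0},{"dx":23,"dy":9,"dz":0,"wx":0,"wy":0,"wz":0},{"dx":28,"dy":11,"dz":0,"wx":0,"wy":0,"wz":0},{"dx":32,"dy":12.5,"dz":0,"wx":0,"wy":0,"wz":0},{"dx":35,"dy":13.7,"dz":0,"wx":0,"wy":0,"wz":0},{"dx":35.8,"dy":14,"dz":1,"wx":0,"wy":0,"wz":0},{"dx":35.8,"dy":14,"dz":2,"wx":0,"wy":0,"wz":0}]' 
python3 -c "
from h import *
delta(.512,-.032,.067,-np.pi/2+.046)"
```

```text
t: 14.0
eef_pos: [0.5108, -0.0325, 0.1635]
ee_rot: [3.141, 0.0, -1.525]
force: [0.6, 0.4, 0.1]
width: 0.087
gripper_force: 0.0
t 14.0 d [-0.05 -0.13  9.65] w [ 0.  0. -0.]
```

```bash
python3 -m crank '[{"dx":0,"dy":-0.1,"dz":1.5,"wx":0,"wy":0,"wz":0},{"dx":0,"dy":-0.1,"dz":3.5,"wx":0,"wy":0,"wz":0},{"dx":0,"dy":-0.1,"dz":5.5,"wx":0,"wy":0,"wz":0},{"dx":0,"dy":-0.1,"dz":7.5,"wx":0,"wy":0,"wz":0},{"dx":0,"dy":-0.1,"dz":9,"wx":0,"wy":0,"wz":0},{"dx":0,"dy":-0.1,"dz":9.6,"wx":0,"wy":0,"wz":0},{"dx":0,"dy":-0.1,"dz":9.6,"wx":0,"wy":0,"wz":0},{"dx":0,"dy":-0.1,"dz":9.6,"wx":0,"wy":0,"wz":0},{"dx":0,"dy":-0.1,"dz":9.6,"wx":0,"wy":0,"wz":0},{"dx":0,"dy":-0.1,"dz":9.6,"wx":0,"wy":0,"wz":0}]' 
python3 -m crank '[{"dx":0,"dy":0,"dz":0,"wx":0,"wy":0,"wz":0},{"dx":0,"dy":0,"dz":0,"wx":0,"wy":0,"wz":0},{"dx":0,"dy":0,"dz":0,"wx":0,"wy":0,"wz":0},{"dx":0,"dy":0,"dz":0,"wx":0,"wy":0,"wz":0},{"dx":0,"dy":0,"dz":0,"wx":0,"wy":0,"wz":0},{"dx":0,"dy":0,"dz":0,"wx":0,"wy":0,"wz":0},{"dx":0,"dy":0,"dz":0,"wx":0,"wy":0,"wz":0},{"dx":0,"dy":0,"dz":0,"wx":0,"wy":0,"wz":0},{"dx":0,"dy":0,"dz":0,"wx":0,"wy":0,"wz":0},{"dx":0,"dy":0,"dz":0,"wx":0,"wy":0,"wz":0}]' 5 25; python3 -c "
from h import *
delta(.531,.345,.0645,-np.pi/2+.046)"
```

```text
t: 15.25
eef_pos: [0.5122, -0.0323, 0.0687]
ee_rot: [-3.141, 0.0, -1.525]
force: [0.1, 0.1, -0.6]
width: 0.0868
gripper_force: 0.0
t: 16.5
eef_pos: [0.5123, -0.0323, 0.0684]
ee_rot: [-3.141, 0.0, -1.524]
force: [2.9, 0.3, 0.9]
width: 0.0617
gripper_force: 25.0
t 16.5 d [-37.6   -3.62   0.4 ] w [-0.  0.  0.]
```

```bash
python3 -m crank '[{"dx":0,"dy":0,"dz":-2,"wx":0,"wy":0,"wz":0},{"dx":0,"dy":0,"dz":-5,"wx":0,"wy":0,"wz":0},{"dx":-1,"dy":0,"dz":-8,"wx":0,"wy":0,"wz":0},{"dx":-5,"dy":-0.5,"dz":-10,"wx":0,"wy":0,"wz":0},{"dx":-10,"dy":-1,"dz":-10,"wx":0,"wy":0,"wz":0},{"dx":-16,"dy":-1.6,"dz":-10,"wx":0,"wy":0,"wz":0},{"dx":-22,"dy":-2.2,"dz":-10,"wx":0,"wy":0,"wz":0},{"dx":-28,"dy":-2.8,"dz":-10,"wx":0,"wy":0,"wz":0},{"dx":-33,"dy":-3.3,"dz":-10,"wx":0,"wy":0,"wz":0},{"dx":-37,"dy":-3.6,"dz":-10,"wx":0,"wy":0,"wz":0}]' 
python3 -m crank '[{"dx":-0.6,"dy":0,"dz":1,"wx":0,"wy":0,"wz":0},{"dx":-0.6,"dy":0,"dz":3,"wx":0,"wy":0,"wz":0},{"dx":-0.6,"dy":0,"dz":5,"wx":0,"wy":0,"wz":0},{"dx":-0.6,"dy":0,"dz":7,"wx":0,"wy":0,"wz":0},{"dx":-0.6,"dy":0,"dz":8.5,"wx":0,"wy":0,"wz":0},{"dx":-0.6,"dy":0,"dz":9.3,"wx":0,"wy":0,"wz":0},{"dx":-0.6,"dy":0,"dz":9.7,"wx":0,"wy":0,"wz":0},{"dx":-0.6,"dy":0,"dz":9.9,"wx":0,"wy":0,"wz":0},{"dx":-0.6,"dy":0,"dz":10,"wx":0,"wy":0,"wz":0},{"dx":-0.6,"dy":0,"dz":10,"wx":0,"wy":0,"wz":0}]'
python3 -c "
from h import *
delta(.531,.345,.0654,-np.pi/2+.046)"
```

```text
t: 17.75
eef_pos: [0.5291, 0.34, 0.1664]
ee_rot: [3.138, -0.002, -1.524]
force: [0.6, -1.3, -3.8]
width: 0.0615
gripper_force: 25.0
t: 19.0
eef_pos: [0.5307, 0.3451, 0.0686]
ee_rot: [-3.141, 0.0, -1.524]
force: [-0.0, -0.0, -3.0]
width: 0.0614
gripper_force: 25.0
t 19.0 d [ 0.01 -0.03  0.32] w [-0.  0.  0.]
```

```bash
python3 -m crank '[{"dx":0,"dy":0,"dz":0.1,"wx":0,"wy":0,"wz":0},{"dx":0,"dy":0,"dz":0.2,"wx":0,"wy":0,"wz":0},{"dx":0,"dy":0,"dz":0.25,"wx":0,"wy":0,"wz":0},{"dx":0,"dy":0,"dz":0.3,"wx":0,"wy":0,"wz":0},{"dx":0,"dy":0,"dz":0.3,"wx":0,"wy":0,"wz":0},{"dx":0,"dy":0,"dz":0.3,"wx":0,"wy":0,"wz":0},{"dx":0,"dy":0,"dz":0.3,"wx":0,"wy":0,"wz":0},{"dx":0,"dy":0,"dz":0.3,"wx":0,"wy":0,"wz":0},{"dx":0,"dy":0,"dz":0.3,"wx":0,"wy":0,"wz":0},{"dx":0,"dy":0,"dz":0.3,"wx":0,"wy":0,"wz":0}]'
python3 -m crank '[{"dx":0,"dy":0,"dz":0,"wx":0,"wy":0,"wz":0},{"dx":0,"dy":0,"dz":0,"wx":0,"wy":0,"wz":0},{"dx":0,"dy":0,"dz":0,"wx":0,"wy":0,"wz":0},{"dx":0,"dy":0,"dz":0,"wx":0,"wy":0,"wz":0},{"dx":0,"dy":0,"dz":0,"wx":0,"wy":0,"wz":0},{"dx":0,"dy":0,"dz":-1,"wx":0,"wy":0,"wz":0},{"dx":0,"dy":0,"dz":-4,"wx":0,"wy":0,"wz":0},{"dx":0,"dy":0,"dz":-8,"wx":0,"wy":0,"wz":0},{"dx":0,"dy":0,"dz":-11,"wx":0,"wy":0,"wz":0},{"dx":0,"dy":0,"dz":-12,"wx":0,"wy":0,"wz":0}]' 8.7
python3 -c "
from h import *
delta(.5225,-.131,.070,-np.pi/2+.02)"
```

```text
t: 20.25
eef_pos: [0.5306, 0.345, 0.0654]
ee_rot: [-3.141, 0.0, -1.524]
force: [-1.0, -0.0, 0.5]
width: 0.0616
gripper_force: 25.0
t: 21.5
eef_pos: [0.5314, 0.3457, 0.1884]
ee_rot: [-3.138, 0.003, -1.524]
force: [0.3, -0.2, -0.5]
width: 0.0869
gripper_force: 0.0
t 21.5 d [47.61  3.15 11.69] w [-0.2  0.2  1.5]
```

```bash
python3 -m crank '[{"dx":3,"dy":0.2,"dz":0,"wx":0,"wy":0,"wz":0},{"dx":8,"dy":0.5,"dz":0,"wx":0,"wy":0,"wz":1},{"dx":14,"dy":1,"dz":0,"wx":0,"wy":0,"wz":1},{"dx":20,"dy":1.3,"dz":0,"wx":0,"wy":0,"wz":1},{"dx":26,"dy":1.7,"dz":0,"wx":0,"wy":0,"wz":1},{"dx":32,"dy":2.1,"dz":0,"wx":0,"wy":0,"wz":1},{"dx":38,"dy":2.5,"dz":0,"wx":0,"wy":0,"wz":1},{"dx":43,"dy":2.9,"dz":0,"wx":0,"wy":0,"wz":1},{"dx":46.5,"dy":3.1,"dz":0,"wx":0,"wy":0,"wz":1},{"dx":47.6,"dy":3.1,"dz":0.5,"wx":0,"wy":0,"wz":1}]' 
python3 -c "
from h import *
delta(.5225,-.131,.070,-np.pi/2+.03)
arm.grab_frame('top')
print(mask_rect('top','oil_can',.113), arm.mark_of('top','oil_can')[:1])"
```

```text
t: 22.75
eef_pos: [0.5203, -0.1343, 0.1796]
ee_rot: [3.141, -0.0, -1.545]
force: [-0.3, 0.1, -0.8]
width: 0.087
gripper_force: 0.0
t 22.75 d [-0.33 -0.24 10.96] w [ 0.1  0.  -0.2]
[] []
```

```bash
python3 -m crank '[{"dx":-0.2,"dy":-0.1,"dz":1.5,"wx":0,"wy":0,"wz":0},{"dx":-0.2,"dy":-0.1,"dz":3.5,"wx":0,"wy":0,"wz":0},{"dx":-0.2,"dy":-0.1,"dz":5.5,"wx":0,"wy":0,"wz":0},{"dx":-0.2,"dy":-0.1,"dz":7.5,"wx":0,"wy":0,"wz":0},{"dx":-0.2,"dy":-0.1,"dz":9.5,"wx":0,"wy":0,"wz":0},{"dx":-0.2,"dy":-0.1,"dz":10.8,"wx":0,"wy":0,"wz":0},{"dx":-0.2,"dy":-0.1,"dz":11,"wx":0,"wy":0,"wz":0},{"dx":-0.2,"dy":-0.1,"dz":11,"wx":0,"wy":0,"wz":0},{"dx":-0.2,"dy":-0.1,"dz":11,"wx":0,"wy":0,"wz":0},{"dx":-0.2,"dy":-0.1,"dz":11,"wx":0,"wy":0,"wz":0}]' 
python3 -m crank '[{"dx":0,"dy":0,"dz":0,"wx":0,"wy":0,"wz":0},{"dx":0,"dy":0,"dz":0,"wx":0,"wy":0,"wz":0},{"dx":0,"dy":0,"dz":0,"wx":0,"wy":0,"wz":0},{"dx":0,"dy":0,"dz":0,"wx":0,"wy":0,"wz":0},{"dx":0,"dy":0,"dz":0,"wx":0,"wy":0,"wz":0},{"dx":0,"dy":0,"dz":0,"wx":0,"wy":0,"wz":0},{"dx":0,"dy":0,"dz":0,"wx":0,"wy":0,"wz":0},{"dx":0,"dy":0,"dz":0,"wx":0,"wy":0,"wz":0},{"dx":0,"dy":0,"dz":0,"wx":0,"wy":0,"wz":0},{"dx":0,"dy":0,"dz":0,"wx":0,"wy":0,"wz":0}]' 3 25; python3 -c "
from h import *
delta(.427,.3575,.0674,-np.pi/2+.03)"
```

```text
t: 24.15
eef_pos: [0.5229, -0.13, 0.0708]
ee_rot: [-3.14, 0.0, -1.542]
force: [0.8, -0.0, 0.5]
width: 0.0871
gripper_force: 0.0
t: 25.4
eef_pos: [0.5225, -0.13, 0.0702]
ee_rot: [3.141, 0.0, -1.542]
force: [-0.1, -0.7, -1.1]
width: 0.0401
gripper_force: 24.5
t 25.4 d [-49.     8.14   0.28] w [ 0.   0.  -0.1]
```

```bash
python3 -m crank '[{"dx":0,"dy":0,"dz":-2,"wx":0,"wy":0,"wz":0},{"dx":0,"dy":0,"dz":-5,"wx":0,"wy":0,"wz":0},{"dx":-1,"dy":0,"dz":-8,"wx":0,"wy":0,"wz":0},{"dx":-5,"dy":1,"dz":-10,"wx":0,"wy":0,"wz":0},{"dx":-10,"dy":2.5,"dz":-10,"wx":0,"wy":0,"wz":0},{"dx":-16,"dy":4,"dz":-10,"wx":0,"wy":0,"wz":0},{"dx":-22,"dy":5.5,"dz":-10,"wx":0,"wy":0,"wz":0},{"dx":-28,"dy":7,"dz":-10,"wx":0,"wy":0,"wz":0},{"dx":-34,"dy":8.1,"dz":-10,"wx":0,"wy":0,"wz":0},{"dx":-39.5,"dy":8.1,"dz":-10,"wx":0,"wy":0,"wz":0}]' 
python3 -m crank '[{"dx":-4,"dy":0,"dz":0,"wx":0,"wy":0,"wz":0},{"dx":-7.5,"dy":0,"dz":0,"wx":0,"wy":0,"wz":0},{"dx":-9.5,"dy":0,"dz":1,"wx":0,"wy":0,"wz":0},{"dx":-9.5,"dy":0,"dz":3,"wx":0,"wy":0,"wz":0},{"dx":-9.5,"dy":0,"dz":5,"wx":0,"wy":0,"wz":0},{"dx":-9.5,"dy":0,"dz":7,"wx":0,"wy":0,"wz":0},{"dx":-9.5,"dy":0,"dz":8.5,"wx":0,"wy":0,"wz":0},{"dx":-9.5,"dy":0,"dz":9.3,"wx":0,"wy":0,"wz":0},{"dx":-9.5,"dy":0,"dz":9.7,"wx":0,"wy":0,"wz":0},{"dx":-9.5,"dy":0,"dz":9.8,"wx":0,"wy":0,"wz":0}]'
python3 -c "
from h import *
delta(.427,.3575,.0672,-np.pi/2+.03)"
```

```text
t: 26.65
eef_pos: [0.4289, 0.2646, 0.1705]
ee_rot: [-3.141, 0.001, -1.541]
force: [0.8, -0.6, -2.6]
width: 0.0401
gripper_force: 24.7
t: 27.9
eef_pos: [0.4276, 0.3577, 0.0725]
ee_rot: [-3.141, 0.0, -1.542]
force: [-0.3, -0.1, -2.3]
width: 0.04
gripper_force: 24.7
t 27.9 d [0.01 0.06 0.53] w [-0.   0.  -0.1]
```

```bash
python3 -m crank '[{"dx":0,"dy":0,"dz":0.2,"wx":0,"wy":0,"wz":0},{"dx":0,"dy":0,"dz":0.35,"wx":0,"wy":0,"wz":0},{"dx":0,"dy":0,"dz":0.45,"wx":0,"wy":0,"wz":0},{"dx":0,"dy":0,"dz":0.5,"wx":0,"wy":0,"wz":0},{"dx":0,"dy":0,"dz":0.5,"wx":0,"wy":0,"wz":0},{"dx":0,"dy":0,"dz":0.5,"wx":0,"wy":0,"wz":0},{"dx":0,"dy":0,"dz":0.5,"wx":0,"wy":0,"wz":0},{"dx":0,"dy":0,"dz":0.5,"wx":0,"wy":0,"wz":0},{"dx":0,"dy":0,"dz":0.5,"wx":0,"wy":0,"wz":0},{"dx":0,"dy":0,"dz":0.5,"wx":0,"wy":0,"wz":0}]'
python3 -m crank '[{"dx":0,"dy":0,"dz":0,"wx":0,"wy":0,"wz":0},{"dx":0,"dy":0,"dz":0,"wx":0,"wy":0,"wz":0},{"dx":0,"dy":0,"dz":0,"wx":0,"wy":0,"wz":0},{"dx":0,"dy":0,"dz":0,"wx":0,"wy":0,"wz":0},{"dx":0,"dy":0,"dz":0,"wx":0,"wy":0,"wz":0},{"dx":0,"dy":0,"dz":-1,"wx":0,"wy":0,"wz":0},{"dx":0,"dy":0,"dz":-4,"wx":0,"wy":0,"wz":0},{"dx":0,"dy":0,"dz":-8,"wx":0,"wy":0,"wz":0},{"dx":0,"dy":0,"dz":-12,"wx":0,"wy":0,"wz":0},{"dx":0,"dy":0,"dz":-14,"wx":0,"wy":0,"wz":0}]' 8.7
python3 -c "
from h import *
delta(.56,-.12,.28,-np.pi/2+.046)"
```

```text
t: 29.15
eef_pos: [0.4275, 0.3575, 0.0674]
ee_rot: [-3.141, 0.0, -1.542]
force: [-1.2, -1.7, 1.7]
width: 0.0401
gripper_force: 24.7
t: 30.4
eef_pos: [0.4281, 0.3582, 0.2107]
ee_rot: [-3.139, 0.003, -1.542]
force: [-0.1, 0.7, -0.2]
width: 0.0868
gripper_force: 0.0
t 30.4 d [ 48.16 -11.81  -7.05] w [-0.2  0.2 -1. ]
```

```bash
python3 -m crank '[{"dx":3,"dy":-1,"dz":-2,"wx":0,"wy":0,"wz":0},{"dx":8,"dy":-3,"dz":-4,"wx":0,"wy":0,"wz":0},{"dx":13,"dy":-5,"dz":-7,"wx":0,"wy":0,"wz":0},{"dx":18,"dy":-7,"dz":-9,"wx":0,"wy":0,"wz":0},{"dx":23,"dy":-9,"dz":-11,"wx":0,"wy":0,"wz":0},{"dx":28,"dy":-11,"dz":-11,"wx":0,"wy":0,"wz":0},{"dx":32,"dy":-11.8,"dz":-11,"wx":0,"wy":0,"wz":-1},{"dx":34,"dy":-11.8,"dz":-11,"wx":0,"wy":0,"wz":-1},{"dx":34,"dy":-11.8,"dz":-11,"wx":0,"wy":0,"wz":-1},{"dx":34,"dy":-11.8,"dz":-11,"wx":0,"wy":0,"wz":-1}]'
cat > look.py <<'E'
import sys
from h import *
cam,name,*q=sys.argv[1:]
cal=arm.calibration(cam)
im=arm.grab_frame(cam); cv2.imwrite(f"pics/{name}.png",im[:,:,::-1])
Z={"paint_tin":.11,"oil_can":.113,"screw_jar":.1,"clamp":.038,"tray":.022,"side_board":.012}
for n in q:
    print(n,[(np.round(d["centre"],4).tolist(),round(d["confidence"],2)) for d in arm.mark_of(cam,n)[:1]],mask_rect(cam,n,Z.get(n,.015),cal))
E
python3 look.py wrist w2 clamp mat_big mat_oblong mat_small
python3 look.py top t2 clamp mat_big mat_oblong mat_small tray screw_jar paint_tin oil_can
```

```text
t: 31.65
eef_pos: [0.555, 0.0217, 0.3176]
ee_rot: [-3.141, 0.0, -1.524]
force: [-0.4, 0.4, 0.1]
width: 0.0869
gripper_force: 0.0
clamp [([0.6317, -0.0344, 0.01], 0.92)] [(0.97, 2980, [0.6347, -0.0369], [array([630.0979, -30.6361]), array([ 94.7269, 142.5329]), np.float64(31.6906)])]
mat_big [([0.5143, -0.0339, 0.011], 0.92)] [(0.6, 1627, [0.5171, -0.034], [array([517.4454, -32.8865]), array([76.8865, 76.1799]), np.float64(2.6338)])]
mat_oblong [([0.522, -0.1343, 0.0152], 0.85)] [(0.64, 64, [0.6362, 0.317], [array([636.1599, 316.3913]), array([31.2705,  9.6365]), np.float64(2.647)])]
mat_small [([0.5153, 0.0678, 0.0123], 0.97)] [(0.75, 2714, [0.5638, 0.2827], [array([528.6339, 279.9684]), array([319.8069,  72.4728]), np.float64(2.647)]), (0.73, 692, [0.515, 0.0656], [array([515.3358,  65.8133]), array([53.4857, 52.8071]), np.float64(2.6375)])]
clamp [([0.635, -0.035, 0.0058], 0.83)] [(0.92, 775, [0.6383, -0.0608], [array([625.298 , -62.5604]), array([ 70.7856, 144.4747]), np.float64(66.633)])]
mat_big [([0.5129, -0.0343, 0.0107], 0.92)] [(0.65, 481, [0.5171, -0.0496], [array([515.6134, -51.002 ]), array([71.5629, 43.9434]), np.float64(1.1858)])]
mat_oblong [([0.5195, -0.1313, 0.013], 0.93)] [(0.72, 749, [0.5211, -0.1351], [array([ 521.8879, -135.061 ]), array([53.2005, 74.0049]), np.float64(1.1642)])]
mat_small [] []
tray [([0.5286, -0.3408, -0.0053], 0.8)] [(0.96, 8704, [0.5223, -0.3411], [array([ 523.8508, -341.0831]), array([217.8401, 212.4123]), np.float64(83.2951)])]
screw_jar [] []
paint_tin [([0.529, 0.3451, 0.0069], 0.65)] [(0.81, 1130, [0.5257, 0.3235], [array([528.3415, 324.3665]), array([97.3103, 61.9918]), np.float64(82.2476)])]
oil_can [([0.4271, 0.3554, 0.0157], 0.83)] []
```

View pics/w2.png

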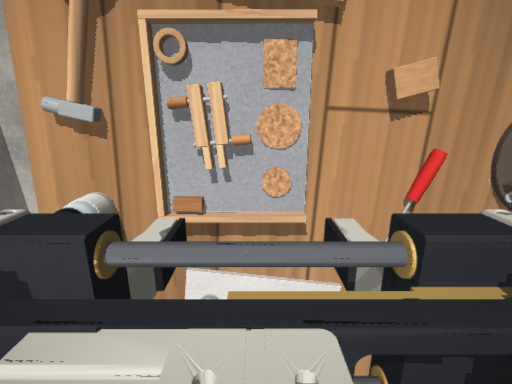

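Wrist view: the mats are empty, with oblong at (281,63), big at (279,126) and small at (276,181). The clamp jaws run from (195,85) to (210,165), with handles at (178,102) and (241,139). Next I'll refine the mat and clamp poses by colour.

Run:
```python
from h import *
im=cv2.imread("pics/w2.png"); hsv=cv2.cvtColor(im,cv2.COLOR_BGR2HSV)
cal=arm.calibration("wrist")
def rects(roi,m,z,minn=150):
    x0,y0,x1,y1=roi; k=np.zeros(m.shape,np.uint8); k[y0:y1,x0:x1]=m[y0:y1,x0:x1]
    n,l,st,_=cv2.connectedComponentsWithStats(k)
    for i in range(1,n):
        if st[i,4]>minn:
            u=np.argwhere(l==i)[:,::-1]; P=ray_plane("wrist",u,z,cal)[:,:2]
            print(len(u),np.round(P.mean(0),4),cv2.minAreaRect((P*1000).astype(np.float32)))
s=(hsv[...,1]>80).astype(np.uint8)
print("mats"); rects((245,30,303,203),s,.015)
print("clamp"); 
v=((hsv[...,1]>80)&(hsv[...,1]<165)&(hsv[...,2]>150)).astype(np.uint8)
rects((165,75,260,175),v,.038,60)
print(hsv[120,198],hsv[120,218],hsv[139,243])
```

```text
mats
1591 [ 0.5217 -0.1342] ((521.1179809570312, -133.41151428222656), (52.754920959472656, 72.83216094970703), 3.1336865425109863)
1596 [ 0.5168 -0.0344] ((516.6615600585938, -33.68706130981445), (75.08187866210938, 76.16043853759766), 2.742623805999756)
701 [0.5146 0.0656] ((514.589111328125, 65.9837646484375), (53.49977493286133, 54.6195068359375), 47.994571685791016)
clamp
948 [ 0.6189 -0.0397] ((616.672119140625, -29.84723663330078), (21.09913444519043, 137.84927368164062), 8.816910743713379)
951 [ 0.6508 -0.0345] ((650.0140991210938, -24.218544006347656), (21.154495239257812, 138.6917724609375), 8.939688682556152)
128 [ 0.6868 -0.0675] ((687.5508422851562, -67.20512390136719), (32.15557861328125, 10.433706283569336), 8.58186149597168)
152 [ 0.5813 -0.0119] ((581.2715454101562, -11.885017395019531), (32.46117401123047, 12.91457748413086), 8.879060745239258)
[ 16 100 230] [ 17  99 234] [ 13 139 218]
```

```bash
cat > edge.py <<'E'
from h import *
def edges(path,cam,roi,z,cal,lo=None):
    im=cv2.GaussianBlur(cv2.imread(path),(3,3),0); s=cv2.cvtColor(im,cv2.COLOR_BGR2HSV)[...,1].astype(float)
    x0,y0,x1,y1=roi; s=s[y0:y1,x0:x1]; th=95
    def cross(a):  # first sub-pixel crossing
        i=np.argmax(a>th); return i-1+(th-a[i-1])/(a[i]-a[i-1]) if i>0 else np.nan
    H,W=s.shape; m=s>th; ys=np.where(m.sum(1)>W*.35)[0]; xs=np.where(m.sum(0)>H*.35)[0]
    ys=ys[6:-6]; xs=xs[6:-6]; P=[]
    P.append([(cross(s[y])+x0,y+y0) for y in ys]); P.append([(W-1-cross(s[y][::-1])+x0,y+y0) for y in ys])
    P.append([(x+x0,cross(s[:,x])+y0) for x in xs]); P.append([(x+x0,H-1-cross(s[::-1,x])+y0) for x in xs])
    for p in P:
        p=np.array(p); p=p[~np.isnan(p).any(1)]
        w=ray_plane(cam,p,z,cal)[:,:2]*1000
        vx,vy,cx,cy=cv2.fitLine(w.astype(np.float32),cv2.DIST_HUBER,0,.01,.01).ravel()
        a=np.degrees(np.arctan2(vy,vx)); a=(a+45)%90-45
        print(len(p),"yaw",round(a,2),"mid",round(cx,1),round(cy,1))
E
python3 - <<'E'
from edge import *
edges("pics/w2.png","wrist",(254,30,306,98),.015,arm.calibration("wrist"))
print("top"); edges("pics/t2.png","top",(288,180,334,216),.015,arm.calibration("top"))
delta(.634,-.038,.016,-np.pi/2+np.radians(8.8))
E
```

```text
36 yaw 3.22 mid 547.5 -132.7
36 yaw 2.58 mid 496.1 -140.2
20 yaw 3.03 mid 527.5 -169.6
20 yaw 2.98 mid 521.0 -97.2
top
8 yaw 4.1 mid 521.1 -101.1
8 yaw 4.09 mid 522.5 -169.7
17 yaw 2.41 mid 545.0 -134.9
17 yaw 4.36 mid 498.2 -135.1
t 32.95 d [ 6.26 -7.6  30.13] w [-0.   0.  -6.1]
```

View pics/t2.png

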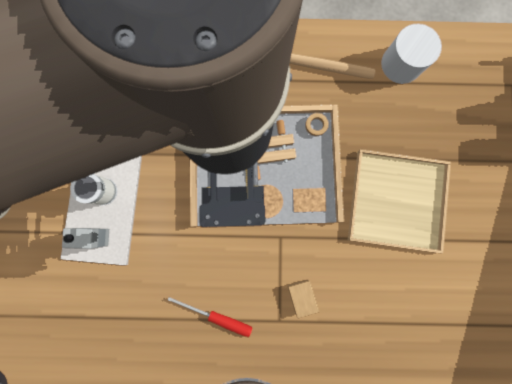

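```bash
python3 -m crank '[{"dx":2,"dy":-2,"dz":2,"wx":0,"wy":0,"wz":-2},{"dx":4.5,"dy":-5,"dz":6,"wx":0,"wy":0,"wz":-5},{"dx":6,"dy":-7.3,"dz":10,"wx":0,"wy":0,"wz":-6},{"dx":6.3,"dy":-7.6,"dz":14,"wx":0,"wy":0,"wz":-6},{"dx":6.3,"dy":-7.6,"dz":18,"wx":0,"wy":0,"wz":-6},{"dx":6.3,"dy":-7.6,"dz":21,"wx":0,"wy":0,"wz":-6},{"dx":6.3,"dy":-7.6,"dz":23,"wx":0,"wy":0,"wz":-6},{"dx":6.3,"dy":-7.6,"dz":24,"wx":0,"wy":0,"wz":-6},{"dx":6.3,"dy":-7.6,"dz":24,"wx":0,"wy":0,"wz":-6},{"dx":6.3,"dy":-7.6,"dz":24,"wx":0,"wy":0,"wz":-6}]' 8.76
python3 -c "
from h import *
delta(.634,-.038,.016,-np.pi/2+np.radians(8.8))"
```

```text
t: 34.2
eef_pos: [0.6348, -0.0383, 0.0783]
ee_rot: [-3.14, -0.0, -1.419]
force: [-0.0, 0.6, -0.4]
width: 0.0877
gripper_force: 0.0
t 34.2 d [-0.04  0.08  6.23] w [-0.1 -0.  -0.1]
```

```bash
python3 -m crank '[{"dx":0,"dy":0,"dz":1,"wx":0,"wy":0,"wz":0},{"dx":0,"dy":0,"dz":2.5,"wx":0,"wy":0,"wz":0},{"dx":0,"dy":0,"dz":4,"wx":0,"wy":0,"wz":0},{"dx":0,"dy":0,"dz":5,"wx":0,"wy":0,"wz":0},{"dx":0,"dy":0,"dz":5.7,"wx":0,"wy":0,"wz":0},{"dx":0,"dy":0,"dz":6,"wx":0,"wy":0,"wz":0},{"dx":0,"dy":0,"dz":6.2,"wx":0,"wy":0,"wz":0},{"dx":0,"dy":0,"dz":6.2,"wx":0,"wy":0,"wz":0},{"dx":0,"dy":0,"dz":6.2,"wx":0,"wy":0,"wz":0},{"dx":0,"dy":0,"dz":6.2,"wx":0,"wy":0,"wz":0}]' 
python3 -m crank '[{"dx":0,"dy":0,"dz":0,"wx":0,"wy":0,"wz":0},{"dx":0,"dy":0,"dz":0,"wx":0,"wy":0,"wz":0},{"dx":0,"dy":0,"dz":0,"wx":0,"wy":0,"wz":0},{"dx":0,"dy":0,"dz":0,"wx":0,"wy":0,"wz":0},{"dx":0,"dy":0,"dz":0,"wx":0,"wy":0,"wz":0},{"dx":0,"dy":0,"dz":0,"wx":0,"wy":0,"wz":0},{"dx":0,"dy":0,"dz":0,"wx":0,"wy":0,"wz":0},{"dx":0,"dy":0,"dz":0,"wx":0,"wy":0,"wz":0},{"dx":0,"dy":0,"dz":0,"wx":0,"wy":0,"wz":0},{"dx":0,"dy":0,"dz":0,"wx":0,"wy":0,"wz":0}]' 4.5 30; python3 -c "
from h import *
delta(.527,-.344,.016,-np.pi/2+np.radians(-4))"
```

```text
t: 35.45
eef_pos: [0.6342, -0.0383, 0.0155]
ee_rot: [-3.141, 0.0, -1.42]
force: [-0.5, 0.3, 0.5]
width: 0.0875
gripper_force: 0.0
t: 36.7
eef_pos: [0.6341, -0.0384, 0.0153]
ee_rot: [-3.142, -0.0, -1.42]
force: [-0.9, 0.3, -0.4]
width: 0.045
gripper_force: 0.0
t 36.7 d [28.6  15.19 -0.07] w [-0.  -0.  12.7]
```

```bash
python3 look.py wrist w3 clamp; python3 look.py scene s3 clamp; python3 -c "
import cv2,numpy as np
a=cv2.imread('pics/w3.png');b=cv2.imread('pics/s3.png')[130:300,130:360]
b=cv2.resize(b,None,fx=1.25,fy=1.25)
c=np.zeros((600,512,3),np.uint8);c[:384]=a;c[384:384+b.shape[0],:b.shape[1]]=b;cv2.imwrite('pics/c3.png',c)"
```

```text
clamp [([0.6317, -0.0333, 0.0121], 0.88)] [(0.77, 10929, [0.6445, -0.0578], [array([652.2178, -43.959 ]), array([ 94.557 , 102.5997]), np.float64(8.6193)])]
clamp [([0.6348, -0.0395, 0.0124], 0.58)] []
```

View pics/c3.png

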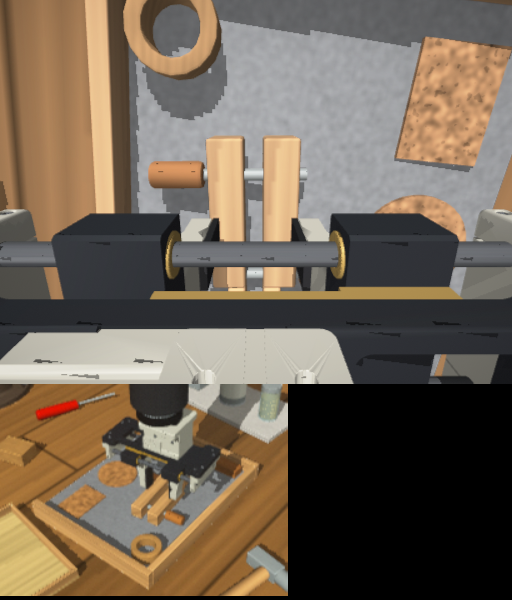

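The picture shows the jaws at (225–282, 140–285) lying between the fingers, with a small gap still left. The gripper stopped because it reached its commanded opening, so I'll close further.

```bash
python3 -m crank '[{"dx":0,"dy":0,"dz":0,"wx":0,"wy":0,"wz":0},{"dx":0,"dy":0,"dz":0,"wx":0,"wy":0,"wz":0},{"dx":0,"dy":0,"dz":0,"wx":0,"wy":0,"wz":0},{"dx":0,"dy":0,"dz":0,"wx":0,"wy":0,"wz":0},{"dx":0,"dy":0,"dz":0,"wx":0,"wy":0,"wz":0},{"dx":0,"dy":0,"dz":0,"wx":0,"wy":0,"wz":0},{"dx":0,"dy":0,"dz":0,"wx":0,"wy":0,"wz":0},{"dx":0,"dy":0,"dz":0,"wx":0,"wy":0,"wz":0},{"dx":0,"dy":0,"dz":0,"wx":0,"wy":0,"wz":0},{"dx":0,"dy":0,"dz":0,"wx":0,"wy":0,"wz":0}]' 2 30
```

```text
t: 38.25
eef_pos: [0.634, -0.0384, 0.0152]
ee_rot: [3.142, 0.0, -1.42]
force: [-0.5, 0.5, 0.9]
width: 0.0198
gripper_force: 0.0
```

```bash
python3 look.py wrist w4 clamp; python3 look.py scene s4 clamp; python3 -c "
import cv2,numpy as np
a=cv2.imread('pics/w4.png')[100:320,100:400];b=cv2.imread('pics/s4.png')[190:280,200:320]
b=cv2.resize(b,None,fx=4,fy=4,interpolation=2); a=cv2.resize(a,(300,220))
c=np.zeros((600,480,3),np.uint8);c[:220,:300]=a;c[230:230+360]=b;cv2.imwrite('pics/c4.png',c)"
```

```text
clamp [([0.6304, -0.0374, 0.0101], 0.92)] [(0.59, 9279, [0.6468, -0.0653], [array([652.1696, -43.8578]), array([ 95.6891, 103.9403]), np.float64(8.6192)]), (0.18, 67417, [0.6244, -0.1126], [array([613.1003, -57.5795]), array([244.359 , 243.0759]), np.float64(2.6428)])]
clamp [([0.6363, -0.0346, 0.0141], 0.62)] [(0.73, 891, [0.658, -0.0651], [array([650.9423, -59.4072]), array([ 91.2998, 117.5452]), np.float64(33.6227)])]
```

View pics/c4.png

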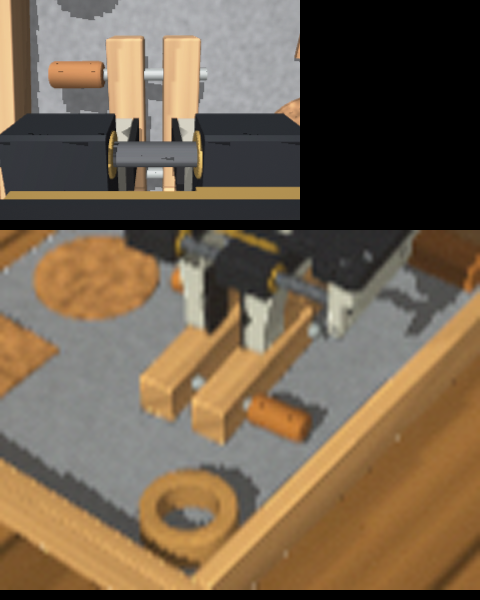

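Run:
```python
from h import *
s=arm.get_state(); A=R.from_euler("xyz",s["ee_rot"]).as_matrix(); print(s["eef_pos"],s["width"],s["q"],s["gripper_force"])
c=arm.calibration("scene");T=np.linalg.inv(c["world_from_camera"])
def pr(p):
    q=T[:3,:3]@p+T[:3,3]; return np.array([c["fx"]*q[0]/q[2]+c["cx"],c["fy"]*q[1]/q[2]+c["cy"]])
for sy in (-1,1):
  for h in (0,.02,.04):
    for x in (-.0095,.0095):
      p=s["eef_pos"]+A@np.array([x,sy*.01,-h]); px=pr(p); print(sy,h,x,np.round(px,1),"crop",np.round([(px[0]-200)*4,(px[1]-190)*4+230]))
```

```text
[ 0.63406222 -0.03835537  0.01526607] 0.019997987826076803 [ 2.46298874e-01  4.65339300e-01 -2.95961542e-01 -2.57918144e-05
 -8.09477839e-01 -9.52477690e-02] 0.0
-1 0 -0.0095 [263.9 221.4] crop [256. 356.]
-1 0 0.0095 [259.6 226.2] crop [238. 375.]
-1 0.02 -0.0095 [263.8 215. ] crop [255. 330.]
-1 0.02 0.0095 [259.5 219.8] crop [238. 349.]
-1 0.04 -0.0095 [263.8 208.4] crop [255. 304.]
-1 0.04 0.0095 [259.4 213.2] crop [237. 323.]
1 0 -0.0095 [256.6 218.4] crop [226. 343.]
1 0 0.0095 [252.2 223.1] crop [209. 362.]
1 0.02 -0.0095 [256.5 212. ] crop [226. 318.]
1 0.02 0.0095 [252.  216.7] crop [208. 337.]
1 0.04 -0.0095 [256.3 205.4] crop [225. 292.]
1 0.04 0.0095 [251.8 210.1] crop [207. 311.]
```

```bash
python3 -m crank '[{"dx":0,"dy":0,"dz":0,"wx":0,"wy":0,"wz":0},{"dx":0,"dy":0,"dz":0,"wx":0,"wy":0,"wz":0},{"dx":0,"dy":0,"dz":0,"wx":0,"wy":0,"wz":0},{"dx":0,"dy":0,"dz":0,"wx":0,"wy":0,"wz":0},{"dx":0,"dy":0,"dz":0,"wx":0,"wy":0,"wz":0},{"dx":0,"dy":0,"dz":0,"wx":0,"wy":0,"wz":0},{"dx":0,"dy":0,"dz":0,"wx":0,"wy":0,"wz":0},{"dx":0,"dy":0,"dz":0,"wx":0,"wy":0,"wz":0},{"dx":0,"dy":0,"dz":0,"wx":0,"wy":0,"wz":0},{"dx":0,"dy":0,"dz":0,"wx":0,"wy":0,"wz":0}]' 8.76 30
python3 look.py scene s5 clamp
python3 - <<'E'
from h import *
s=arm.get_state(); A=R.from_euler("xyz",s["ee_rot"]).as_matrix()
c=arm.calibration("scene");T=np.linalg.inv(c["world_from_camera"])
b=cv2.resize(cv2.imread('pics/s5.png')[180:280,200:330],None,fx=6,fy=6,interpolation=2)
for sy in (-1,1):
  for x in (-.0095,.0095):
    p=T[:3,:3]@(s["eef_pos"]+A@np.array([x,sy*.0438,0]))+T[:3,3]
    u=((c["fx"]*p[0]/p[2]+c["cx"]-200)*6,(c["fy"]*p[1]/p[2]+c["cy"]-180)*6)
    cv2.circle(b,(int(u[0]),int(u[1])),3,(0,0,255),-1)
cv2.imwrite('pics/c5.png',b)
E
```

```text
t: 39.8
eef_pos: [0.6341, -0.0384, 0.0153]
ee_rot: [-3.142, -0.0, -1.42]
force: [-0.1, 0.4, 0.9]
width: 0.0878
gripper_force: 0.0
clamp [([0.638, -0.0375, 0.0185], 0.61)] [(0.62, 1158, [0.6479, -0.0591], [array([635.1408, -50.2184]), array([ 87.8304, 157.6364]), np.float64(44.5787)])]
```

View pics/c5.png

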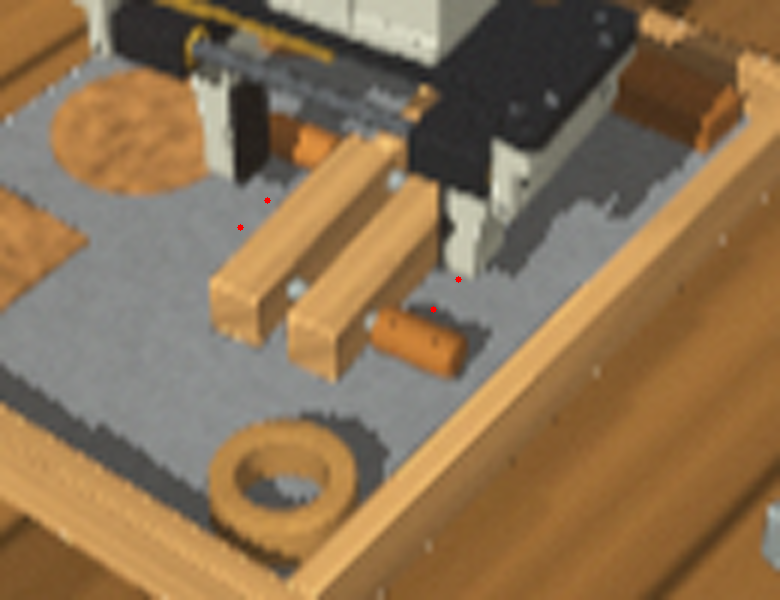

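The red dots are where the fingertips should be, but the real tips sit about 4–6 px higher. The fingers also closed above the jaws without contact. So the tips really are about 2 cm higher than reported, and I'll lower in steps while watching the force.

```bash
python3 -m crank '[{"dx":0,"dy":0,"dz":0.2,"wx":0,"wy":0,"wz":0},{"dx":0,"dy":0,"dz":0.4,"wx":0,"wy":0,"wz":0},{"dx":0,"dy":0,"dz":0.6,"wx":0,"wy":0,"wz":0},{"dx":0,"dy":0,"dz":0.8,"wx":0,"wy":0,"wz":0},{"dx":0,"dy":0,"dz":1.0,"wx":0,"wy":0,"wz":0},{"dx":0,"dy":0,"dz":1.2,"wx":0,"wy":0,"wz":0},{"dx":0,"dy":0,"dz":1.4,"wx":0,"wy":0,"wz":0},{"dx":0,"dy":0,"dz":1.4,"wx":0,"wy":0,"wz":0},{"dx":0,"dy":0,"dz":1.4,"wx":0,"wy":0,"wz":0},{"dx":0,"dy":0,"dz":1.4,"wx":0,"wy":0,"wz":0}]' 8.76 30
python3 look.py scene s6 clamp
python3 - <<'E'
from h import *
b=cv2.resize(cv2.imread('pics/s6.png')[180:280,200:330],None,fx=6,fy=6,interpolation=2)
cv2.imwrite('pics/c6.png',b)
E
```

```text
t: 41.2
eef_pos: [0.6341, -0.0383, 0.0014]
ee_rot: [-3.141, 0.0, -1.42]
force: [0.0, 0.4, 0.7]
width: 0.0879
gripper_force: 0.0
clamp [([0.6355, -0.0389, 0.014], 0.63)] [(0.76, 1025, [0.649, -0.062], [array([640.6633, -57.1668]), array([ 85.4104, 139.5726]), np.float64(44.2752)])]
```

View pics/c6.png

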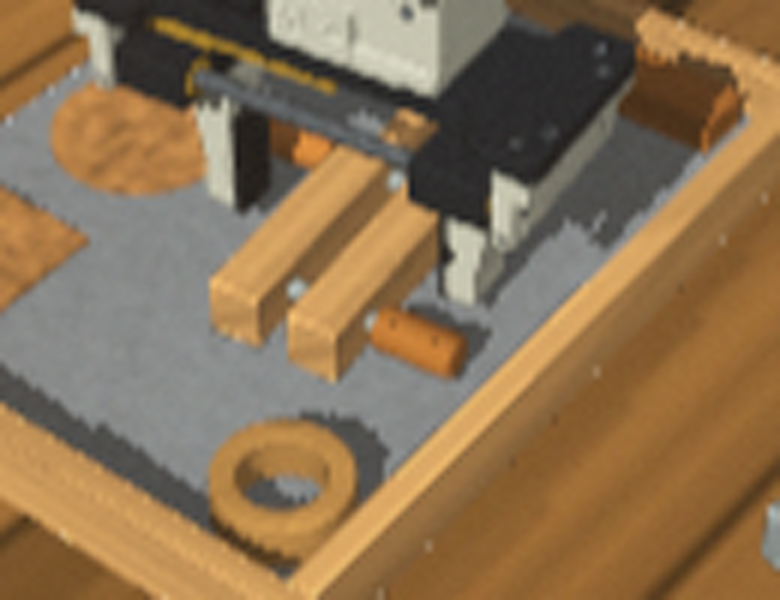

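No contact at a reported z of 0.001, and the tips are now beside the jaws, so the z offset is real. I'll go 6 mm lower and close.

```bash
python3 -m crank '[{"dx":0,"dy":0,"dz":0.2,"wx":0,"wy":0,"wz":0},{"dx":0,"dy":0,"dz":0.4,"wx":0,"wy":0,"wz":0},{"dx":0,"dy":0,"dz":0.6,"wx":0,"wy":0,"wz":0},{"dx":0,"dy":0,"dz":0.6,"wx":0,"wy":0,"wz":0},{"dx":0,"dy":0,"dz":0.6,"wx":0,"wy":0,"wz":0},{"dx":0,"dy":0,"dz":0.6,"wx":0,"wy":0,"wz":0},{"dx":0,"dy":0,"dz":0.6,"wx":0,"wy":0,"wz":0},{"dx":0,"dy":0,"dz":0.6,"wx":0,"wy":0,"wz":0},{"dx":0,"dy":0,"dz":0.6,"wx":0,"wy":0,"wz":0},{"dx":0,"dy":0,"dz":0.6,"wx":0,"wy":0,"wz":0}]' 8.76 30
python3 -m crank '[{"dx":0,"dy":0,"dz":0,"wx":0,"wy":0,"wz":0},{"dx":0,"dy":0,"dz":0,"wx":0,"wy":0,"wz":0},{"dx":0,"dy":0,"dz":0,"wx":0,"wy":0,"wz":0},{"dx":0,"dy":0,"dz":0,"wx":0,"wy":0,"wz":0},{"dx":0,"dy":0,"dz":0,"wx":0,"wy":0,"wz":0},{"dx":0,"dy":0,"dz":0,"wx":0,"wy":0,"wz":0},{"dx":0,"dy":0,"dz":0,"wx":0,"wy":0,"wz":0},{"dx":0,"dy":0,"dz":0,"wx":0,"wy":0,"wz":0},{"dx":0,"dy":0,"dz":0,"wx":0,"wy":0,"wz":0},{"dx":0,"dy":0,"dz":0,"wx":0,"wy":0,"wz":0}]' 4.5 30; python3 -c "
from h import *
delta(.527,-.343,.016,-np.pi/2+np.radians(-4))"
```

```text
t: 42.6
eef_pos: [0.634, -0.0384, -0.0047]
ee_rot: [3.142, 0.0, -1.42]
force: [0.3, -0.6, 0.2]
width: 0.0879
gripper_force: 0.0
t: 43.85
eef_pos: [0.6342, -0.0383, -0.0047]
ee_rot: [-3.141, -0.0, -1.42]
force: [0.8, 0.1, 0.4]
width: 0.0558
gripper_force: 30.0
t 43.85 d [28.51 15.18 -2.07] w [-0.   0.  12.7]
```

```bash
python3 -m crank '[{"dx":0,"dy":0,"dz":-1.5,"wx":0,"wy":0,"wz":0},{"dx":0,"dy":0,"dz":-4,"wx":0,"wy":0,"wz":0},{"dx":1,"dy":0.5,"dz":-6.5,"wx":0,"wy":0,"wz":1},{"dx":4,"dy":2,"dz":-8,"wx":0,"wy":0,"wz":3},{"dx":8.5,"dy":4.5,"dz":-8,"wx":0,"wy":0,"wz":5},{"dx":13.5,"dy":7,"dz":-8,"wx":0,"wy":0,"wz":7},{"dx":18.5,"dy":9.7,"dz":-8,"wx":0,"wy":0,"wz":9},{"dx":23.5,"dy":12.4,"dz":-8,"wx":0,"wy":0,"wz":11},{"dx":27,"dy":14.5,"dz":-8,"wx":0,"wy":0,"wz":13},{"dx":28.5,"dy":15.2,"dz":-8,"wx":0,"wy":0,"wz":13.7}]'
python3 -c "
from h import *
delta(.526,-.342,-.0105,-np.pi/2+np.radians(-5))
cal=arm.calibration('top')
im=arm.grab_frame('top'); cv2.imwrite('pics/t7.png',im[:,:,::-1])
print(arm.mark_of('top','tray')[:1],arm.mark_of('top','clamp')[:1])
# bare board and rim corners
"
```

```text
t: 45.1
eef_pos: [0.5252, -0.3449, 0.0758]
ee_rot: [3.141, 0.0, -1.662]
force: [0.7, -0.3, -2.7]
width: 0.0554
gripper_force: 30.0
t 45.1 d [-0.29 -0.06  8.63] w [ 0.   0.  -0.2]
[] [{'centre': [0.5834, -0.0309, -0.0043], 'confidence': 0.33}]
```

```bash
python3 -m crank '[{"dx":-0.2,"dy":0,"dz":1,"wx":0,"wy":0,"wz":0},{"dx":-0.2,"dy":0,"dz":2.5,"wx":0,"wy":0,"wz":0},{"dx":-0.2,"dy":0,"dz":4,"wx":0,"wy":0,"wz":0},{"dx":-0.2,"dy":0,"dz":5.5,"wx":0,"wy":0,"wz":0},{"dx":-0.2,"dy":0,"dz":7,"wx":0,"wy":0,"wz":0},{"dx":-0.2,"dy":0,"dz":7.8,"wx":0,"wy":0,"wz":0},{"dx":-0.2,"dy":0,"dz":8.3,"wx":0,"wy":0,"wz":0},{"dx":-0.2,"dy":0,"dz":8.5,"wx":0,"wy":0,"wz":0},{"dx":-0.2,"dy":0,"dz":8.6,"wx":0,"wy":0,"wz":0},{"dx":-0.2,"dy":0,"dz":8.6,"wx":0,"wy":0,"wz":0}]'
python3 -m crank '[{"dx":0,"dy":0,"dz":0,"wx":0,"wy":0,"wz":0},{"dx":0,"dy":0,"dz":0,"wx":0,"wy":0,"wz":0},{"dx":0,"dy":0,"dz":0,"wx":0,"wy":0,"wz":0},{"dx":0,"dy":0,"dz":0,"wx":0,"wy":0,"wz":0},{"dx":0,"dy":0,"dz":0,"wx":0,"wy":0,"wz":0},{"dx":0,"dy":0,"dz":0,"wx":0,"wy":0,"wz":0},{"dx":0,"dy":0,"dz":0,"wx":0,"wy":0,"wz":0},{"dx":0,"dy":0,"dz":0,"wx":0,"wy":0,"wz":0},{"dx":0,"dy":0,"dz":0,"wx":0,"wy":0,"wz":0},{"dx":0,"dy":0,"dz":0,"wx":0,"wy":0,"wz":0}]'
```

```text
t: 46.5
eef_pos: [0.5271, -0.3411, -0.0104]
ee_rot: [-3.141, -0.0, -1.659]
force: [0.0, 1.0, -2.8]
width: 0.0555
gripper_force: 30.0
t: 47.75
eef_pos: [0.5269, -0.341, -0.0107]
ee_rot: [-3.142, -0.0, -1.659]
force: [-0.0, -0.5, -1.6]
width: 0.0558
gripper_force: 30.0
```

```bash
python3 -m crank '[{"dx":0,"dy":0,"dz":0,"wx":0,"wy":0,"wz":0},{"dx":0,"dy":0,"dz":0,"wx":0,"wy":0,"wz":0},{"dx":0,"dy":0,"dz":0,"wx":0,"wy":0,"wz":0},{"dx":0,"dy":0,"dz":0,"wx":0,"wy":0,"wz":0},{"dx":0,"dy":0,"dz":-1,"wx":0,"wy":0,"wz":0},{"dx":0,"dy":0,"dz":-4,"wx":0,"wy":0,"wz":0},{"dx":0,"dy":0,"dz":-9,"wx":0,"wy":0,"wz":0},{"dx":0,"dy":0,"dz":-15,"wx":0,"wy":0,"wz":0},{"dx":-3,"dy":0,"dz":-20,"wx":0,"wy":0,"wz":0},{"dx":-8,"dy":0,"dz":-24,"wx":0,"wy":0,"wz":0}]' 8
python3 look.py top t8 clamp tray
python3 -c "
from h import *
delta(.53,.42,.31,-np.pi/2+.03)"
```

```text
t: 49.0
eef_pos: [0.5339, -0.2627, 0.2315]
ee_rot: [-3.139, -0.001, -1.661]
force: [1.8, 0.2, -0.6]
width: 0.08
gripper_force: 0.0
clamp [] []
tray [] [(0.72, 327, [0.4819, -0.4165], [array([ 474.0009, -415.7084]), array([131.5068,  43.2512]), np.float64(1.1294)])]
t 49.25 d [-67.92   6.3   -8.12] w [-0.   0.  -6.7]
```

View pics/t8.png

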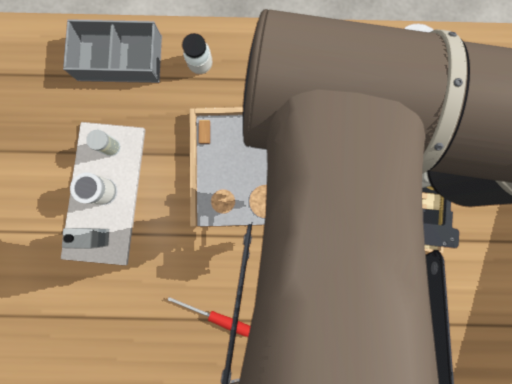

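The top view shows all three standing on the board: jar (103,142), tin (92,188), can (88,239). The arm is hiding the tray, so I'll check the clamp later. Next is a wrist look over the board.

```bash
python3 -m crank '[{"dx":-4,"dy":0.4,"dz":-1,"wx":0,"wy":0,"wz":0},{"dx":-10,"dy":1,"dz":-2,"wx":0,"wy":0,"wz":-1},{"dx":-16,"dy":1.5,"dz":-4,"wx":0,"wy":0,"wz":-2},{"dx":-22,"dy":2,"dz":-6,"wx":0,"wy":0,"wz":-3},{"dx":-28,"dy":2.6,"dz":-8,"wx":0,"wy":0,"wz":-4},{"dx":-34,"dy":3.2,"dz":-8,"wx":0,"wy":0,"wz":-5},{"dx":-40,"dy":3.7,"dz":-8,"wx":0,"wy":0,"wz":-6},{"dx":-46,"dy":4.3,"dz":-8,"wx":0,"wy":0,"wz":-6.7},{"dx":-52,"dy":4.8,"dz":-8,"wx":0,"wy":0,"wz":-6.7},{"dx":-58,"dy":5.4,"dz":-8,"wx":0,"wy":0,"wz":-6.7}]' 8.7
python3 look.py top t9 clamp tray
python3 -m crank '[{"dx":-4,"dy":0.5,"dz":0,"wx":0,"wy":0,"wz":0},{"dx":-7,"dy":0.5,"dz":0,"wx":0,"wy":0,"wz":0},{"dx":-9,"dy":0.5,"dz":0,"wx":0,"wy":0,"wz":0},{"dx":-10,"dy":0.5,"dz":0,"wx":0,"wy":0,"wz":0},{"dx":-10,"dy":0.5,"dz":0,"wx":0,"wy":0,"wz":0},{"dx":-10,"dy":0.5,"dz":0,"wx":0,"wy":0,"wz":0},{"dx":-10,"dy":0.5,"dz":0,"wx":0,"wy":0,"wz":0},{"dx":-10,"dy":0.5,"dz":0,"wx":0,"wy":0,"wz":0},{"dx":-10,"dy":0.5,"dz":0,"wx":0,"wy":0,"wz":0},{"dx":-10,"dy":0.5,"dz":0,"wx":0,"wy":0,"wz":0}]'
sed -i 's/"paint_tin":.11,"oil_can":.113,"screw_jar":.1/"paint_tin":.107,"oil_can":.110,"screw_jar":.097/' look.py
python3 look.py wrist w9 oil_can paint_tin screw_jar
python3 look.py top t10 clamp tray oil_can paint_tin screw_jar
python3 -c "
import cv2,numpy as np
cv2.imwrite('pics/c9.png',np.vstack([cv2.imread('pics/w9.png')[:260],cv2.imread('pics/t10.png')[100:]])[:600])"
```

```text
t: 50.5
eef_pos: [0.531, 0.3209, 0.3068]
ee_rot: [3.14, -0.002, -1.543]
force: [1.7, -0.6, 0.1]
width: 0.0869
gripper_force: 0.0
clamp [([0.5277, -0.336, 0.0055], 0.74)] [(0.96, 1502, [0.5263, -0.3304], [array([ 523.136 , -326.6548]), array([ 94.0421, 146.3781]), np.float64(18.8005)]), (0.7, 6412, [0.5247, 0.3221], [array([527.3483, 331.548 ]), array([148.5782, 310.1675]), np.float64(85.8331)])]
tray [([0.5276, -0.3433, -0.0054], 0.68)] [(0.67, 7138, [0.5209, -0.342], [array([ 522.8151, -340.9348]), array([217.3732, 214.1528]), np.float64(83.2753)])]
t: 52.0
eef_pos: [0.5231, 0.4198, 0.3084]
ee_rot: [-3.142, 0.0, -1.542]
force: [0.7, 0.5, -0.4]
width: 0.0868
gripper_force: 0.0
oil_can [([0.4285, 0.3551, 0.0126], 0.96)] [(0.83, 1708, [0.4349, 0.3529], [array([435.6949, 353.5389]), array([59.3648, 54.8744]), np.float64(89.865)])]
paint_tin [([0.5321, 0.342, 0.0099], 0.8)] [(0.58, 1798, [0.5321, 0.3432], [array([532.1182, 343.725 ]), array([62.5543, 61.1594]), np.float64(1.6177)])]
screw_jar [([0.6371, 0.3314, 0.0114], 0.94)] [(0.64, 1104, [0.6297, 0.3342], [array([628.4737, 334.3335]),
[... 362 characters left out ...]
)] [(0.56, 7366, [0.5214, -0.3414], [array([ 523.9251, -340.3513]), array([219.8757, 215.1698]), np.float64(83.3706)])]
oil_can [([0.6327, 0.3329, 0.0078], 0.64)] []
paint_tin [([0.5314, 0.3431, 0.012], 0.97)] [(0.95, 1183, [0.5281, 0.3254], [array([526.6076, 325.0385]), array([96.0921, 62.2518]), np.float64(73.9083)]), (0.4, 6109, [0.519, 0.2953], [array([522.0146, 304.2949]), array([137.345 , 284.8624]), np.float64(85.8127)])]
screw_jar [([0.6325, 0.3305, 0.0082], 0.83)] [(0.58, 645, [0.6278, 0.3155], [array([627.5578, 314.765 ]), array([76.7056, 43.6033]), np.float64(64.7794)]), (0.41, 6534, [0.521, 0.2992], [array([523.0034, 307.9701]), array([140.6767, 292.1405]), np.float64(86.3407)])]
```

View pics/c9.png

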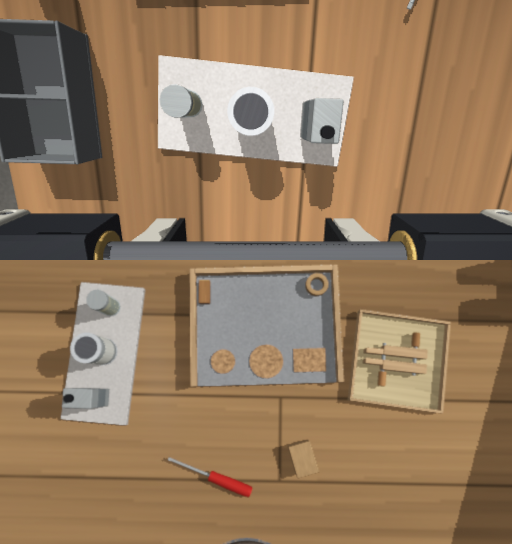

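The composite shows the clamp flat in the tray at (398,360). All three mats are free, and the can, tin and jar are upright on the board. I'll return the can first, gripping it lower this time.

```bash
python3 -c "
from h import *
delta(.4275,.3575,.052,-1.542)"
```

```text
t 52.9 d [ 5.95  9.73 25.63] w [ 0. -0.  0.]
```

```bash
python3 -m crank '[{"dx":2,"dy":3,"dz":0,"wx":0,"wy":0,"wz":0},{"dx":5,"dy":8,"dz":2,"wx":0,"wy":0,"wz":0},{"dx":6,"dy":9.7,"dz":6,"wx":0,"wy":0,"wz":0},{"dx":6,"dy":9.7,"dz":9,"wx":0,"wy":0,"wz":0},{"dx":6,"dy":9.7,"dz":12,"wx":0,"wy":0,"wz":0},{"dx":6,"dy":9.7,"dz":15,"wx":0,"wy":0,"wz":0},{"dx":6,"dy":9.7,"dz":18,"wx":0,"wy":0,"wz":0},{"dx":6,"dy":9.7,"dz":21,"wx":0,"wy":0,"wz":0},{"dx":6,"dy":9.7,"dz":24,"wx":0,"wy":0,"wz":0},{"dx":6,"dy":9.7,"dz":25.5,"wx":0,"wy":0,"wz":0}]' 7
python3 -m crank '[{"dx":0,"dy":0,"dz":0,"wx":0,"wy":0,"wz":0},{"dx":0,"dy":0,"dz":0,"wx":0,"wy":0,"wz":0},{"dx":0,"dy":0,"dz":0,"wx":0,"wy":0,"wz":0},{"dx":0,"dy":0,"dz":0,"wx":0,"wy":0,"wz":0},{"dx":0,"dy":0,"dz":0,"wx":0,"wy":0,"wz":0},{"dx":0,"dy":0,"dz":0,"wx":0,"wy":0,"wz":0},{"dx":0,"dy":0,"dz":0,"wx":0,"wy":0,"wz":0},{"dx":0,"dy":0,"dz":0,"wx":0,"wy":0,"wz":0},{"dx":0,"dy":0,"dz":0,"wx":0,"wy":0,"wz":0},{"dx":0,"dy":0,"dz":0,"wx":0,"wy":0,"wz":0}]' 3 25
python3 -c "
from h import *
delta(.5205,-.1325,.055,-np.pi/2+.052)"
```

```text
t: 54.15
eef_pos: [0.4274, 0.3564, 0.0519]
ee_rot: [3.141, -0.002, -1.542]
force: [-0.1, -0.2, 1.0]
width: 0.0702
gripper_force: 0.0
t: 55.4
eef_pos: [0.4282, 0.3575, 0.0542]
ee_rot: [-3.141, 0.001, -1.542]
force: [-1.3, -0.9, 5.4]
width: 0.0404
gripper_force: 24.7
t 55.4 d [49.25 -7.79 -0.12] w [-0.1  0.1 -1.3]
```

```bash
python3 -m crank '[{"dx":0,"dy":0,"dz":-2,"wx":0,"wy":0,"wz":0},{"dx":0,"dy":0,"dz":-5,"wx":0,"wy":0,"wz":0},{"dx":1,"dy":0,"dz":-8,"wx":0,"wy":0,"wz":0},{"dx":5,"dy":0,"dz":-10,"wx":0,"wy":0,"wz":0},{"dx":10,"dy":-0.5,"dz":-10,"wx":0,"wy":0,"wz":0},{"dx":16,"dy":-1.5,"dz":-10,"wx":0,"wy":0,"wz":0},{"dx":22,"dy":-2.7,"dz":-10,"wx":0,"wy":0,"wz":-0.5},{"dx":28,"dy":-4,"dz":-10,"wx":0,"wy":0,"wz":-1},{"dx":34,"dy":-5.2,"dz":-10,"wx":0,"wy":0,"wz":-1.3},{"dx":40,"dy":-6.4,"dz":-10,"wx":0,"wy":0,"wz":-1.3}]'
python3 -m crank '[{"dx":4,"dy":-0.7,"dz":0,"wx":0,"wy":0,"wz":0},{"dx":7.5,"dy":-1.2,"dz":0,"wx":0,"wy":0,"wz":0},{"dx":9,"dy":-1.4,"dz":1,"wx":0,"wy":0,"wz":0},{"dx":9.2,"dy":-1.4,"dz":3,"wx":0,"wy":0,"wz":0},{"dx":9.2,"dy":-1.4,"dz":5,"wx":0,"wy":0,"wz":0},{"dx":9.2,"dy":-1.4,"dz":7,"wx":0,"wy":0,"wz":0},{"dx":9.2,"dy":-1.4,"dz":8,"wx":0,"wy":0,"wz":0},{"dx":9.2,"dy":-1.4,"dz":8.5,"wx":0,"wy":0,"wz":0},{"dx":9.2,"dy":-1.4,"dz":8.8,"wx":0,"wy":0,"wz":0},{"dx":9.2,"dy":-1.4,"dz":8.8,"wx":0,"wy":0,"wz":0}]'
python3 -c "
from h import *
delta(.5205,-.1325,.0572,-np.pi/2+.052)"
```

```text
t: 56.65
eef_pos: [0.5032, -0.0428, 0.1532]
ee_rot: [3.141, 0.0, -1.519]
force: [2.0, 0.7, -2.0]
width: 0.0398
gripper_force: 24.8
t: 57.9
eef_pos: [0.5223, -0.132, 0.0656]
ee_rot: [-3.141, 0.0, -1.519]
force: [-0.1, -0.3, -2.2]
width: 0.0396
gripper_force: 24.8
t 57.9 d [0.04 0.19 0.84] w [-0.  0. -0.]
```

```bash
python3 -m crank '[{"dx":0,"dy":0.1,"dz":0.2,"wx":0,"wy":0,"wz":0},{"dx":0,"dy":0.2,"dz":0.4,"wx":0,"wy":0,"wz":0},{"dx":0,"dy":0.2,"dz":0.6,"wx":0,"wy":0,"wz":0},{"dx":0,"dy":0.2,"dz":0.7,"wx":0,"wy":0,"wz":0},{"dx":0,"dy":0.2,"dz":0.7,"wx":0,"wy":0,"wz":0},{"dx":0,"dy":0.2,"dz":0.8,"wx":0,"wy":0,"wz":0},{"dx":0,"dy":0.2,"dz":0.8,"wx":0,"wy":0,"wz":0},{"dx":0,"dy":0.2,"dz":0.8,"wx":0,"wy":0,"wz":0},{"dx":0,"dy":0.2,"dz":0.8,"wx":0,"wy":0,"wz":0},{"dx":0,"dy":0.2,"dz":0.8,"wx":0,"wy":0,"wz":0}]'
```

```text
t: 59.15
eef_pos: [0.5202, -0.1322, 0.0574]
ee_rot: [-3.141, -0.0, -1.519]
force: [0.7, 0.5, -2.6]
width: 0.0402
gripper_force: 24.8
```

```bash
python3 -m crank '[{"dx":0,"dy":0,"dz":0.05,"wx":0,"wy":0,"wz":0},{"dx":0,"dy":0,"dz":0.1,"wx":0,"wy":0,"wz":0},{"dx":0,"dy":0,"dz":0.15,"wx":0,"wy":0,"wz":0},{"dx":0,"dy":0,"dz":0.2,"wx":0,"wy":0,"wz":0},{"dx":0,"dy":0,"dz":0.2,"wx":0,"wy":0,"wz":0},{"dx":0,"dy":0,"dz":0.2,"wx":0,"wy":0,"wz":0},{"dx":0,"dy":0,"dz":0.2,"wx":0,"wy":0,"wz":0},{"dx":0,"dy":0,"dz":0.2,"wx":0,"wy":0,"wz":0},{"dx":0,"dy":0,"dz":0.2,"wx":0,"wy":0,"wz":0},{"dx":0,"dy":0,"dz":0.2,"wx":0,"wy":0,"wz":0}]'
```

```text
t: 60.4
eef_pos: [0.5202, -0.1322, 0.0571]
ee_rot: [-3.141, -0.0, -1.519]
force: [-6.5, 4.6, 16.4]
width: 0.0402
gripper_force: 24.9
```

```bash
python3 -m crank '[{"dx":0,"dy":0,"dz":-0.1,"wx":0,"wy":0,"wz":0},{"dx":0,"dy":0,"dz":-0.1,"wx":0,"wy":0,"wz":0},{"dx":0,"dy":0,"dz":-0.1,"wx":0,"wy":0,"wz":0},{"dx":0,"dy":0,"dz":-0.1,"wx":0,"wy":0,"wz":0},{"dx":0,"dy":0,"dz":-0.1,"wx":0,"wy":0,"wz":0},{"dx":0,"dy":0,"dz":-1,"wx":0,"wy":0,"wz":0},{"dx":0,"dy":0,"dz":-4,"wx":0,"wy":0,"wz":0},{"dx":0,"dy":0,"dz":-8,"wx":0,"wy":0,"wz":0},{"dx":0,"dy":0,"dz":-12,"wx":0,"wy":0,"wz":0},{"dx":0,"dy":0,"dz":-14,"wx":0,"wy":0,"wz":0}]' 8.7
python3 look.py scene s11 oil_can mat_oblong
python3 -c "
from h import *
delta(.5306,.345,.052,-1.524)"
```

```text
t: 61.65
eef_pos: [0.5211, -0.1323, 0.1986]
ee_rot: [-3.138, -0.0, -1.519]
force: [0.0, 0.3, -0.9]
width: 0.0868
gripper_force: 0.0
oil_can [([0.5186, -0.1346, 0.0214], 0.62)] [(0.97, 1276, [0.5625, -0.1672], [array([ 559.4366, -165.4221]), array([ 66.0906, 159.4651]), np.float64(52.5519)])]
mat_oblong [([0.5254, -0.1358, 0.0156], 0.49)] [(0.77, 200, [0.5396, -0.1453], [array([ 540.3602, -143.3471]), array([86.1387, 46.0965]), np.float64(63.3998)]), (0.58, 2477, [0.5496, 0.3162], [array([540.533 , 330.8759]), array([165.1445, 325.3734]), np.float64(86.4057)])]
t 61.9 d [-47.59  -3.55  14.31] w [0.  0.  0.3]
```

```bash
python3 -m crank '[{"dx":-4,"dy":-0.3,"dz":0,"wx":0,"wy":0,"wz":0},{"dx":-10,"dy":-0.7,"dz":0,"wx":0,"wy":0,"wz":0},{"dx":-16,"dy":-1.2,"dz":0,"wx":0,"wy":0,"wz":0},{"dx":-22,"dy":-1.6,"dz":0,"wx":0,"wy":0,"wz":0},{"dx":-28,"dy":-2,"dz":0,"wx":0,"wy":0,"wz":0},{"dx":-34,"dy":-2.5,"dz":0,"wx":0,"wy":0,"wz":0},{"dx":-40,"dy":-3,"dz":0,"wx":0,"wy":0,"wz":0.3},{"dx":-45,"dy":-3.4,"dz":0,"wx":0,"wy":0,"wz":0.3},{"dx":-47.5,"dy":-3.5,"dz":0,"wx":0,"wy":0,"wz":0.3},{"dx":-47.5,"dy":-3.5,"dz":1,"wx":0,"wy":0,"wz":0.3}]'
python3 -c "
from h import *
delta(.5306,.345,.052,-1.524)"
```

```text
t: 63.15
eef_pos: [0.5304, 0.3454, 0.1843]
ee_rot: [3.141, -0.001, -1.523]
force: [-0.0, 0.1, -1.1]
width: 0.0871
gripper_force: 0.0
t 63.15 d [ 0.03 -0.03 13.23] w [ 0.  -0.   0.1]
```

```bash
python3 -m crank '[{"dx":0,"dy":0,"dz":1.5,"wx":0,"wy":0,"wz":0},{"dx":0,"dy":0,"dz":4,"wx":0,"wy":0,"wz":0},{"dx":0,"dy":0,"dz":6.5,"wx":0,"wy":0,"wz":0},{"dx":0,"dy":0,"dz":9,"wx":0,"wy":0,"wz":0},{"dx":0,"dy":0,"dz":11,"wx":0,"wy":0,"wz":0},{"dx":0,"dy":0,"dz":12.5,"wx":0,"wy":0,"wz":0},{"dx":0,"dy":0,"dz":13.2,"wx":0,"wy":0,"wz":0},{"dx":0,"dy":0,"dz":13.2,"wx":0,"wy":0,"wz":0},{"dx":0,"dy":0,"dz":13.2,"wx":0,"wy":0,"wz":0},{"dx":0,"dy":0,"dz":13.2,"wx":0,"wy":0,"wz":0}]'
python3 -m crank '[{"dx":0,"dy":0,"dz":0,"wx":0,"wy":0,"wz":0},{"dx":0,"dy":0,"dz":0,"wx":0,"wy":0,"wz":0},{"dx":0,"dy":0,"dz":0,"wx":0,"wy":0,"wz":0},{"dx":0,"dy":0,"dz":0,"wx":0,"wy":0,"wz":0},{"dx":0,"dy":0,"dz":0,"wx":0,"wy":0,"wz":0},{"dx":0,"dy":0,"dz":0,"wx":0,"wy":0,"wz":0},{"dx":0,"dy":0,"dz":0,"wx":0,"wy":0,"wz":0},{"dx":0,"dy":0,"dz":0,"wx":0,"wy":0,"wz":0},{"dx":0,"dy":0,"dz":0,"wx":0,"wy":0,"wz":0},{"dx":0,"dy":0,"dz":0,"wx":0,"wy":0,"wz":0}]' 5 25
python3 -c "
from h import *
delta(.5153,-.033,.056,-1.524)"
```

```text
t: 64.4
eef_pos: [0.5309, 0.3443, 0.0541]
ee_rot: [-3.141, 0.001, -1.524]
force: [-0.2, 1.1, -0.3]
width: 0.0869
gripper_force: 0.0
t: 65.65
eef_pos: [0.5307, 0.344, 0.0534]
ee_rot: [-3.141, 0.0, -1.524]
force: [1.1, -0.6, 1.5]
width: 0.0617
gripper_force: 25.0
t 65.65 d [37.59  3.29 -0.27] w [-0.  0. -0.]
```

```bash
python3 -m crank '[{"dx":0,"dy":0,"dz":-2,"wx":0,"wy":0,"wz":0},{"dx":0,"dy":0,"dz":-5,"wx":0,"wy":0,"wz":0},{"dx":1,"dy":0,"dz":-8,"wx":0,"wy":0,"wz":0},{"dx":5,"dy":0.4,"dz":-10,"wx":0,"wy":0,"wz":0},{"dx":10,"dy":0.9,"dz":-10,"wx":0,"wy":0,"wz":0},{"dx":16,"dy":1.4,"dz":-10,"wx":0,"wy":0,"wz":0},{"dx":22,"dy":2,"dz":-10,"wx":0,"wy":0,"wz":0},{"dx":28,"dy":2.5,"dz":-10,"wx":0,"wy":0,"wz":0},{"dx":33.5,"dy":3,"dz":-10,"wx":0,"wy":0,"wz":0},{"dx":37,"dy":3.3,"dz":-10,"wx":0,"wy":0,"wz":0}]'
python3 -m crank '[{"dx":0.7,"dy":0,"dz":1,"wx":0,"wy":0,"wz":0},{"dx":0.7,"dy":0,"dz":3,"wx":0,"wy":0,"wz":0},{"dx":0.7,"dy":0,"dz":5,"wx":0,"wy":0,"wz":0},{"dx":0.7,"dy":0,"dz":7,"wx":0,"wy":0,"wz":0},{"dx":0.7,"dy":0,"dz":8,"wx":0,"wy":0,"wz":0},{"dx":0.7,"dy":0,"dz":8.6,"wx":0,"wy":0,"wz":0},{"dx":0.7,"dy":0,"dz":9,"wx":0,"wy":0,"wz":0},{"dx":0.7,"dy":0,"dz":9.2,"wx":0,"wy":0,"wz":0},{"dx":0.7,"dy":0,"dz":9.3,"wx":0,"wy":0,"wz":0},{"dx":0.7,"dy":0,"dz":9.3,"wx":0,"wy":0,"wz":0}]'
python3 -c "
from h import *
delta(.5153,-.034,.0564,-1.524)"
```

```text
t: 66.9
eef_pos: [0.5129, -0.0294, 0.1525]
ee_rot: [3.139, 0.0, -1.526]
force: [1.0, -0.3, -2.8]
width: 0.0619
gripper_force: 25.0
t: 68.15
eef_pos: [0.5152, -0.0341, 0.0605]
ee_rot: [-3.141, 0.0, -1.524]
force: [-0.1, 0.7, -3.1]
width: 0.0616
gripper_force: 25.0
t 68.15 d [-0.01 -0.01  0.41] w [-0.  0. -0.]
```

```bash
python3 -m crank '[{"dx":0,"dy":0,"dz":0.1,"wx":0,"wy":0,"wz":0},{"dx":0,"dy":0,"dz":0.2,"wx":0,"wy":0,"wz":0},{"dx":0,"dy":0,"dz":0.3,"wx":0,"wy":0,"wz":0},{"dx":0,"dy":0,"dz":0.35,"wx":0,"wy":0,"wz":0},{"dx":0,"dy":0,"dz":0.4,"wx":0,"wy":0,"wz":0},{"dx":0,"dy":0,"dz":0.4,"wx":0,"wy":0,"wz":0},{"dx":0,"dy":0,"dz":0.4,"wx":0,"wy":0,"wz":0},{"dx":0,"dy":0,"dz":0.4,"wx":0,"wy":0,"wz":0},{"dx":0,"dy":0,"dz":0.4,"wx":0,"wy":0,"wz":0},{"dx":0,"dy":0,"dz":0.4,"wx":0,"wy":0,"wz":0}]'
```

```text
t: 69.4
eef_pos: [0.5151, -0.0341, 0.0564]
ee_rot: [-3.142, -0.0, -1.524]
force: [-0.8, -0.7, 0.0]
width: 0.0616
gripper_force: 25.0
```

```bash
python3 -m crank '[{"dx":0,"dy":0,"dz":0,"wx":0,"wy":0,"wz":0},{"dx":0,"dy":0,"dz":0,"wx":0,"wy":0,"wz":0},{"dx":0,"dy":0,"dz":0,"wx":0,"wy":0,"wz":0},{"dx":0,"dy":0,"dz":0,"wx":0,"wy":0,"wz":0},{"dx":0,"dy":0,"dz":0,"wx":0,"wy":0,"wz":0},{"dx":0,"dy":0,"dz":-1,"wx":0,"wy":0,"wz":0},{"dx":0,"dy":0,"dz":-4,"wx":0,"wy":0,"wz":0},{"dx":0,"dy":0,"dz":-8,"wx":0,"wy":0,"wz":0},{"dx":0,"dy":0,"dz":-12,"wx":0,"wy":0,"wz":0},{"dx":0,"dy":0,"dz":-14,"wx":0,"wy":0,"wz":0}]' 8.7
python3 -c "
from h import *
delta(.6344,.3318,.048,-1.524)"
```

```text
t: 70.65
eef_pos: [0.5161, -0.0341, 0.1996]
ee_rot: [-3.138, 0.001, -1.524]
force: [0.3, 0.1, -1.5]
width: 0.0869
gripper_force: 0.0
t 70.65 d [-35.99 -13.47  15.23] w [-0.2  0.  -0. ]
```

```bash
python3 -m crank '[{"dx":-3,"dy":-1,"dz":0,"wx":0,"wy":0,"wz":0},{"dx":-8,"dy":-3,"dz":0,"wx":0,"wy":0,"wz":0},{"dx":-13,"dy":-5,"dz":0,"wx":0,"wy":0,"wz":0},{"dx":-18,"dy":-7,"dz":0,"wx":0,"wy":0,"wz":0},{"dx":-23,"dy":-9,"dz":0,"wx":0,"wy":0,"wz":0},{"dx":-28,"dy":-11,"dz":0,"wx":0,"wy":0,"wz":0},{"dx":-32,"dy":-12.5,"dz":0,"wx":0,"wy":0,"wz":0},{"dx":-35,"dy":-13.2,"dz":0,"wx":0,"wy":0,"wz":0},{"dx":-36,"dy":-13.5,"dz":0.5,"wx":0,"wy":0,"wz":0},{"dx":-36,"dy":-13.5,"dz":1.5,"wx":0,"wy":0,"wz":0}]'
python3 -c "
from h import *
delta(.6344,.3318,.048,-1.524)"
```

```text
t: 71.9
eef_pos: [0.6333, 0.3321, 0.1812]
ee_rot: [-3.141, 0.0, -1.524]
force: [0.1, -0.3, 0.2]
width: 0.0869
gripper_force: 0.0
t 71.9 d [ 0.03 -0.11 13.32] w [-0.  0.  0.]
```

```bash
python3 -m crank '[{"dx":0,"dy":-0.1,"dz":1.5,"wx":0,"wy":0,"wz":0},{"dx":0,"dy":-0.1,"dz":4,"wx":0,"wy":0,"wz":0},{"dx":0,"dy":-0.1,"dz":6.5,"wx":0,"wy":0,"wz":0},{"dx":0,"dy":-0.1,"dz":9,"wx":0,"wy":0,"wz":0},{"dx":0,"dy":-0.1,"dz":11,"wx":0,"wy":0,"wz":0},{"dx":0,"dy":-0.1,"dz":12.5,"wx":0,"wy":0,"wz":0},{"dx":0,"dy":-0.1,"dz":13.2,"wx":0,"wy":0,"wz":0},{"dx":0,"dy":-0.1,"dz":13.2,"wx":0,"wy":0,"wz":0},{"dx":0,"dy":-0.1,"dz":13.2,"wx":0,"wy":0,"wz":0},{"dx":0,"dy":-0.1,"dz":13.2,"wx":0,"wy":0,"wz":0}]'
python3 -m crank '[{"dx":0,"dy":0,"dz":0,"wx":0,"wy":0,"wz":0},{"dx":0,"dy":0,"dz":0,"wx":0,"wy":0,"wz":0},{"dx":0,"dy":0,"dz":0,"wx":0,"wy":0,"wz":0},{"dx":0,"dy":0,"dz":0,"wx":0,"wy":0,"wz":0},{"dx":0,"dy":0,"dz":0,"wx":0,"wy":0,"wz":0},{"dx":0,"dy":0,"dz":0,"wx":0,"wy":0,"wz":0},{"dx":0,"dy":0,"dz":0,"wx":0,"wy":0,"wz":0},{"dx":0,"dy":0,"dz":0,"wx":0,"wy":0,"wz":0},{"dx":0,"dy":0,"dz":0,"wx":0,"wy":0,"wz":0},{"dx":0,"dy":0,"dz":0,"wx":0,"wy":0,"wz":0}]' 3.5 20
python3 -c "
from h import *
delta(.513,.066,.052,-1.524)"
```

```text
t: 73.15
eef_pos: [0.6347, 0.3321, 0.0502]
ee_rot: [-3.14, 0.001, -1.524]
force: [-0.1, 0.4, -0.2]
width: 0.0871
gripper_force: 0.0
t: 74.4
eef_pos: [0.6343, 0.3318, 0.0493]
ee_rot: [-3.142, -0.0, -1.524]
force: [1.1, 0.4, -0.6]
width: 0.0437
gripper_force: 20.0
t 74.4 d [25.99 13.35 -0.27] w [-0. -0. -0.]
```

```bash
python3 -m crank '[{"dx":0,"dy":0,"dz":-2,"wx":0,"wy":0,"wz":0},{"dx":0,"dy":0,"dz":-5,"wx":0,"wy":0,"wz":0},{"dx":1,"dy":0.5,"dz":-8,"wx":0,"wy":0,"wz":0},{"dx":4,"dy":2,"dz":-10,"wx":0,"wy":0,"wz":0},{"dx":8,"dy":4,"dz":-10,"wx":0,"wy":0,"wz":0},{"dx":12.5,"dy":6.5,"dz":-10,"wx":0,"wy":0,"wz":0},{"dx":17,"dy":9,"dz":-10,"wx":0,"wy":0,"wz":0},{"dx":21.5,"dy":11.3,"dz":-10,"wx":0,"wy":0,"wz":0},{"dx":25,"dy":13,"dz":-10,"wx":0,"wy":0,"wz":0},{"dx":26,"dy":13.4,"dz":-10,"wx":0,"wy":0,"wz":0}]'
python3 -m crank '[{"dx":0,"dy":0,"dz":1,"wx":0,"wy":0,"wz":0},{"dx":0,"dy":0,"dz":3,"wx":0,"wy":0,"wz":0},{"dx":0,"dy":0,"dz":5,"wx":0,"wy":0,"wz":0},{"dx":0,"dy":0,"dz":7,"wx":0,"wy":0,"wz":0},{"dx":0,"dy":0,"dz":8,"wx":0,"wy":0,"wz":0},{"dx":0,"dy":0,"dz":8.6,"wx":0,"wy":0,"wz":0},{"dx":0,"dy":0,"dz":9,"wx":0,"wy":0,"wz":0},{"dx":0,"dy":0,"dz":9.2,"wx":0,"wy":0,"wz":0},{"dx":0,"dy":0,"dz":9.3,"wx":0,"wy":0,"wz":0},{"dx":0,"dy":0,"dz":9.3,"wx":0,"wy":0,"wz":0}]'
python3 -c "
from h import *
delta(.513,.066,.0523,-1.524)"
```

```text
t: 75.65
eef_pos: [0.5116, 0.0642, 0.1509]
ee_rot: [-3.14, 0.001, -1.526]
force: [1.1, 0.7, -1.0]
width: 0.0433
gripper_force: 20.0
t: 76.9
eef_pos: [0.5126, 0.0658, 0.0566]
ee_rot: [-3.141, 0.0, -1.525]
force: [-0.6, 0.8, -2.6]
width: 0.0437
gripper_force: 20.0
t 76.9 d [-0.01 -0.04  0.43] w [-0.  0. -0.]
```

```bash
python3 -m crank '[{"dx":0,"dy":0,"dz":0.1,"wx":0,"wy":0,"wz":0},{"dx":0,"dy":0,"dz":0.2,"wx":0,"wy":0,"wz":0},{"dx":0,"dy":0,"dz":0.3,"wx":0,"wy":0,"wz":0},{"dx":0,"dy":0,"dz":0.35,"wx":0,"wy":0,"wz":0},{"dx":0,"dy":0,"dz":0.4,"wx":0,"wy":0,"wz":0},{"dx":0,"dy":0,"dz":0.45,"wx":0,"wy":0,"wz":0},{"dx":0,"dy":0,"dz":0.45,"wx":0,"wy":0,"wz":0},{"dx":0,"dy":0,"dz":0.45,"wx":0,"wy":0,"wz":0},{"dx":0,"dy":0,"dz":0.45,"wx":0,"wy":0,"wz":0},{"dx":0,"dy":0,"dz":0.45,"wx":0,"wy":0,"wz":0}]'
```

```text
t: 78.15
eef_pos: [0.5126, 0.0658, 0.0521]
ee_rot: [-3.141, 0.0, -1.524]
force: [-1.8, -0.1, 5.8]
width: 0.043
gripper_force: 19.9
```

```bash
python3 -m crank '[{"dx":0,"dy":0,"dz":0,"wx":0,"wy":0,"wz":0},{"dx":0,"dy":0,"dz":0,"wx":0,"wy":0,"wz":0},{"dx":0,"dy":0,"dz":0,"wx":0,"wy":0,"wz":0},{"dx":0,"dy":0,"dz":0,"wx":0,"wy":0,"wz":0},{"dx":0,"dy":0,"dz":0,"wx":0,"wy":0,"wz":0},{"dx":0,"dy":0,"dz":-1,"wx":0,"wy":0,"wz":0},{"dx":0,"dy":0,"dz":-4,"wx":0,"wy":0,"wz":0},{"dx":0,"dy":0,"dz":-9,"wx":0,"wy":0,"wz":0},{"dx":0,"dy":0,"dz":-14,"wx":0,"wy":0,"wz":0},{"dx":0,"dy":0,"dz":-19,"wx":0,"wy":0,"wz":0}]' 8.7
python3 -m crank '[{"dx":-1,"dy":0,"dz":-3,"wx":0,"wy":0,"wz":0},{"dx":-2,"dy":0,"dz":-6,"wx":0,"wy":0,"wz":0},{"dx":-2,"dy":0,"dz":-8,"wx":0,"wy":0,"wz":0},{"dx":-2,"dy":0,"dz":-8,"wx":0,"wy":0,"wz":0},{"dx":-2,"dy":0,"dz":-8,"wx":0,"wy":0,"wz":0},{"dx":-2,"dy":0,"dz":-8,"wx":0,"wy":0,"wz":0},{"dx":-2,"dy":0,"dz":-8,"wx":0,"wy":0,"wz":0},{"dx":-2,"dy":0,"dz":-8,"wx":0,"wy":0,"wz":0},{"dx":-2,"dy":0,"dz":-8,"wx":0,"wy":0,"wz":0},{"dx":-2,"dy":0,"dz":-8,"wx":0,"wy":0,"wz":0}]'
sed -i 's/"paint_tin":.107,"oil_can":.110,"screw_jar":.097/"paint_tin":.11,"oil_can":.113,"screw_jar":.1/' look.py
python3 look.py wrist w12 oil_can paint_tin screw_jar mat_oblong mat_big mat_small
python3 - <<'E'
from h import *
im=cv2.imread("pics/w12.png")[0:250,150:370]; im=cv2.resize(im,None,fx=2.4,fy=2.4,interpolation=2)
T=np.linalg.inv(arm.calibration("wrist")["world_from_camera"]);c=arm.calibration("wrist")
cv2.imwrite("pics/c12.png",im)
E
```

```text
t: 79.4
eef_pos: [0.5122, 0.0656, 0.2444]
ee_rot: [-3.141, 0.0, -1.524]
force: [0.6, 1.1, 0.2]
width: 0.0874
gripper_force: 0.0
t: 80.65
eef_pos: [0.5116, 0.0858, 0.3218]
ee_rot: [3.142, 0.0, -1.524]
force: [0.5, 0.5, -0.3]
width: 0.087
gripper_force: 0.0
oil_can [([0.5207, -0.1321, 0.0146], 0.86)] [(0.76, 1110, [0.5191, -0.1044], [array([ 518.5358, -103.1566]), array([39.1282, 41.6063]), np.float64(2.6197)])]
paint_tin [([0.5141, -0.0374, 0.0145], 0.84)] [(0.83, 1957, [0.5161, -0.0341], [array([516.5327, -34.4407]), array([63.9351, 64.3688]), np.float64(46.4935)])]
screw_jar [([0.5125, 0.0623, 0.0194], 0.97)] [(0.94, 789, [0.5136, 0.065], [array([514.5989,  65.4566]), array([43.897 , 47.6092]), np.float64(29.5036)])]
mat_oblong [] [(0.67, 426, [0.5291, -0.1114], [array([ 522.1063, -127.7953]), array([53.6563, 62.3009]), np.float64(2.6195)])]
mat_big [] [(0.8, 202, [0.5194, -0.0054], [array([516.3704,  -8.2455]), array([26.4629, 68.2143]), np.float64(89.9147)])]
mat_small [([0.5162, 0.0711, 0.0136], 0.65)] [(0.65, 205, [0.5139, 0.051], [array([514.7488,  54.0665]), array([57.1577, 31.4671]), np.float64(2.617)])]
```

View pics/c12.png

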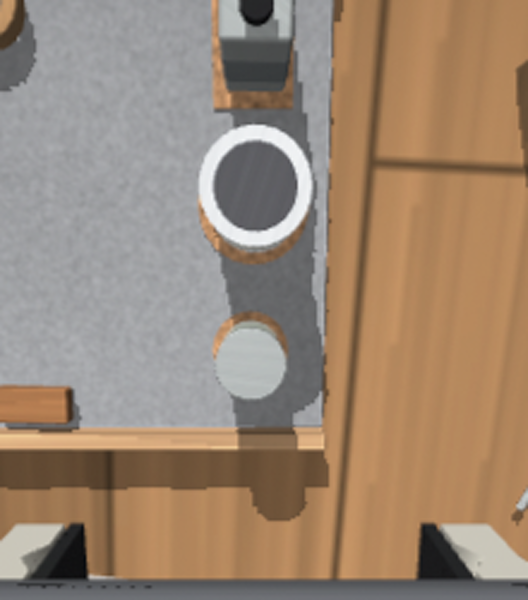

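The tin and jar are within about 1 mm of their mat centres. The can is cut off at the top of the frame, so I'll shift the view over it.

```bash
python3 -m crank '[{"dx":3,"dy":0,"dz":0,"wx":0,"wy":0,"wz":0},{"dx":7,"dy":0,"dz":0,"wx":0,"wy":0,"wz":0},{"dx":11,"dy":0,"dz":0,"wx":0,"wy":0,"wz":0},{"dx":14,"dy":0,"dz":0,"wx":0,"wy":0,"wz":0},{"dx":15,"dy":0,"dz":0,"wx":0,"wy":0,"wz":0},{"dx":15,"dy":0,"dz":0,"wx":0,"wy":0,"wz":0},{"dx":15,"dy":0,"dz":0,"wx":0,"wy":0,"wz":0},{"dx":15,"dy":0,"dz":0,"wx":0,"wy":0,"wz":0},{"dx":15,"dy":0,"dz":0,"wx":0,"wy":0,"wz":0},{"dx":15,"dy":0,"dz":0,"wx":0,"wy":0,"wz":0}]' 8.7
python3 look.py wrist w13 oil_can mat_oblong clamp tray
python3 - <<'E'
from h import *
c=arm.calibration("wrist");T=np.linalg.inv(c["world_from_camera"])
im=cv2.imread("pics/w13.png"); r0,c0=60,200
b=cv2.resize(im[r0:r0+110,c0:c0+130],None,fx=5,fy=5,interpolation=2)
def poly(x,y,a,hx,hy,z,col):
    q=np.array([[hx,hy],[-hx,hy],[-hx,-hy],[hx,-hy]]); ca,sa=np.cos(a),np.sin(a)
    w=np.c_[q@np.array([[ca,sa],[-sa,ca]])+[x,y],np.full(4,z)]@T[:3,:3].T+T[:3,3]
    u=np.c_[c["fx"]*w[:,0]/w[:,2]+c["cx"]-c0+.5,c["fy"]*w[:,1]/w[:,2]+c["cy"]-r0+.5]*5
    cv2.polylines(b,[u.astype(np.int32)],True,col,1)
poly(.5217,-.134,np.radians(3),.027,.037,.015,(0,0,255))
poly(.5217,-.134,np.radians(3),.020,.030,.113,(0,255,0))
cv2.imwrite("pics/c13.png",b)
E
```

```text
t: 82.55
eef_pos: [0.5185, -0.0637, 0.3218]
ee_rot: [-3.142, 0.0, -1.524]
force: [-1.1, -0.1, 0.5]
width: 0.0869
gripper_force: 0.0
oil_can [([0.5193, -0.1346, 0.015], 0.8)] [(0.9, 1259, [0.5208, -0.1366], [array([ 520.3101, -136.021 ]), array([39.5349, 59.8539]), np.float64(1.7226)])]
mat_oblong [([0.5216, -0.1331, 0.0165], 0.48)] [(0.66, 97, [0.5466, -0.1337], [array([ 546.3385, -132.2941]), array([ 4.5395, 68.7403]), np.float64(3.6551)])]
clamp [] [(0.59, 1235, [0.518, -0.283], [array([ 513.1538, -275.4449]), array([96.2828, 51.0035]), np.float64(2.6495)]), (0.43, 83, [0.5326, -0.0511], [array([519.1517, -52.7126]), array([71.5031, 25.9738]), np.float64(4.1441)])]
tray [] [(0.58, 5977, [0.5261, -0.2667], [array([ 531.9362, -277.061 ]), array([ 91.4996, 211.5408]), np.float64(83.707)])]
```

View pics/c13.png

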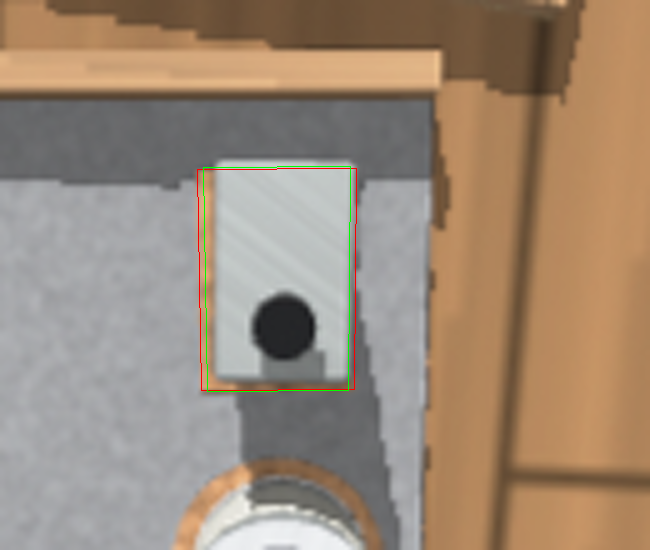

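The close-up puts the can about 2–3 mm from its mat centre, within about 1° of square, and upright with cork showing around it. The tin and jar are within about 1 mm, and the clamp is flat in the middle of the tray. The gripper is clear of everything, so I'm handing in.

```bash
python3 -c "
from station import arm
print(arm.job_done())"
```

```text
the job is handed in; nothing more can be done
None
```

I handed the job in at about 83 s: the clamp lies flat near the middle of the tray, and the tin, can and jar stand upright back on their own mats, the tin and jar within about 1 mm of centre and the can about 3 mm off and within about 1° of square.

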